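# Put the reference tiles away in the sloped case

### The job

Slide the cover of the sloped case fully open, take out the battery pack that was left inside and lay it flat on the rubber mat, then put every reference tile that lies on the bench onto the inclined shelf in one stack, flat one on another, lengthwise down the slope, mid-width, each with its lower short edge against the backstop. With all the tiles in, slide the cover fully shut; leave the loupe and the blue screwdriver where they are.

Things in the scene. Friction and masses are not known exactly. Their poses are not given: they have to be found in the camera images.
- shelf: the inclined shelf in the fixed aluminium case: slopes down to the robot's right (towards the tiles) at 20 deg. Origin on its surface, mid-width, at the foot of the backstop (the wall across the low, right-hand end). x points up the slope, y across, z out of the surface at right angles. Free compartment: x 0 to 140 mm, y -100 to +100 mm, open to z = 70 mm
- case: the case that carries the shelf, fixed on the bench; origin on the bench, 26 mm below the shelf's origin. In shelf axes: backstop 10 mm thick (inner face x = 0) and side cheeks 8 mm thick, 74 mm high above the shelf's surface; guide rails on the cheeks up to 86 mm; partition at x = 140 mm, 70 mm high; behind it the case runs on to x = 290 mm, where the open cover parks
- cover (a joint): flat grey cover that slides in the shelf's x direction over the compartment: 0 m = shut, 0.145 m = fully open (pushed up the slope). Stays where left (about 2 N moves it). Plate 155 x 206 x 5 mm, its top 81 mm from the shelf's surface; when shut it spans shelf x -10 to +145 mm
- cover_knob (a point): the cover's round black knob, 28 mm in diameter, 30 mm tall, standing at right angles to the cover: point on its axis 17 mm above the cover's top, 13 mm below the knob's end; moves with the cover. Its axes are the shelf's
- mat: square black rubber mat fixed on the bench, 130 x 130 x 3 mm, origin at the centre of its underside
- battery_c (a point): the battery pack: black block with rounded corners, 57 x 76 x 39 mm, about 0.11 kg, lying on the shelf at the start, under the cover, its 76 mm length along the slope. Point at its centre, half-way up; x along the 57 mm width, y along the 76 mm length, z through the 39 mm thickness
- tile_1_c (a point): reference tile 1: flat grey plate with a white ceramic face, 80 x 50 x 14 mm, about 0.1 kg, at the start lying on the bench to the right of the case (may be absent: all tiles are alike, 3 to 5 are there). Point at its centre; x along the 80 mm, y along the 50 mm, z through the thickness
- tile_2_c (a point): reference tile 2: flat grey plate with a white ceramic face, 80 x 50 x 14 mm, about 0.1 kg, at the start lying on the bench to the right of the case (may be absent: all tiles are alike, 3 to 5 are there). Point at its centre; x along the 80 mm, y along the 50 mm, z through the thickness
- tile_3_c (a point): reference tile 3: flat grey plate with a white ceramic face, 80 x 50 x 14 mm, about 0.1 kg, at the start lying on the bench to the right of the case (may be absent: all tiles are alike, 3 to 5 are there). Point at its centre; x along the 80 mm, y along the 50 mm, z through the thickness
- tile_4_c (a point): reference tile 4: flat grey plate with a white ceramic face, 80 x 50 x 14 mm, about 0.1 kg, at the start lying on the bench to the right of the case (may be absent: all tiles are alike, 3 to 5 are there). Point at its centre; x along the 80 mm, y along the 50 mm, z through the thickness
- tile_5_c (a point): reference tile 5: flat grey plate with a white ceramic face, 80 x 50 x 14 mm, about 0.1 kg, at the start lying on the bench to the right of the case (may be absent: all tiles are alike, 3 to 5 are there). Point at its centre; x along the 80 mm, y along the 50 mm, z through the thickness
- loupe: black loupe, 32 mm in diameter, 21 mm tall, bystander on the bench right of the case, at the back; origin at the centre of its underside
- driver_blue: blue screwdriver, 171 mm long, bystander on the bench at the right of the case, at the back; origin at the centre of its underside
Not all that is in view belongs to the job. Leave any green or purple look-alike of the part that bears tile_4_c alone.

How it is judged:
By the outcome, as a careful person would: the job done as asked, in the order asked, and still so for the second after the job is handed in, with the robot touching nothing.
Of tile_1, tile_2, tile_3, tile_4, tile_5 only 3 to 5 are there at a start; the rules pass over those that are not, and their reading is None.
At some moment in a run one of battery_cap may be knocked a few centimetres aside while the robot is not near it.
Once in a run the grip may slacken for a moment while it holds something.
It also fails if it takes over 210 s, if anything falls off the work surface, if the arm or the gripper's body presses on something with over 40 N, if the wrist force passes 120 N, or if a joint passes its speed limit or range.

### The arm

A 6-joint arm with a two-finger parallel gripper is mounted at the origin on a cart in front of the work surface, level with it; the furniture and walls round the work are solid. World frame = base frame: x ahead of the robot, y to its left, z up, the work surface at z = 0. Lengths are in mm, angles in rad, forces in N, time in s.
With the tool pointing down it reaches from about 275 to 750 mm from the base axis. Payload 10.2 kg.
Tool frame: the origin (TCP) lies at the very end of the fingers, on their centre line; the grasp point (between the pads) lies 19 mm behind it; z points along the fingers, y is the line along which they close (so a half turn about z gives the same grasp; the last joint's range is limited). The gripper opens to 85 mm and grips with 20 to 120 N. Pads are 22 mm wide; open, the fingers measure 114 mm over their backs; the gripper's body (76 mm by 85 mm) begins 54 mm behind the grasp point. The pads swing forward as they close: fully open they stand 13 mm farther back than shut.
Start: joints at [-1.424, 0.313, 1.498, -0, 1.331, -0.223], TCP at [189.738, -489.521, 196.794] pointing down, gripper open.
Joint ranges: [-2.94, 2.94], [-0.97, 2.17], [0.19, 2.56], [-1.23, 4.37], [0.02, 3.11], [-2.88, 2.88]. Speed limits (rad/s): [2.39, 2.39, 3.01, 3.14, 3.14, 3.14].

### API

Orientations are given as a unit quaternion [w, x, y, z].
In Python, from rig import telemetry, optics, ctrl gives the robot as it stands.
- The arm moves only by the tool servo_tool, never from a script. Its argument "deltas" is a list of rows, each a list of 3 entries, a list of its own where there are three numbers: the shift along the tool's x, y, z in units of 20 cm (1.0 is 20 cm), then the turn, a rotation vector about the tool's x, y, z in units of 90 degrees (1.0 is 90 degrees), then the opening, from 0 (shut) to 1 (fully open). A call has 1 to 8 rows; each row shifts and turns the commanded pose from where the row before left it, along the tool's axes as they then stand; what a row does not reach is not made up. A row lasts 1/10 s, in which the tool goes at most 50 mm and 8.59 degrees, less where a joint would pass 70% of its speed; a pose out of reach is approached as far as the arm can. A call with a number of a shift or a turn outside -1 to 1 is refused whole. A call with a gripper value outside its range is refused whole. The fingers move at their own pace and stop on an object; "squeeze" is the grip in N (left out, the last holds). Time passes only in rows, so rows that do not move let the fingers close. It gives the time, the measured TCP pose, the force, the opening and the grip force at its end, in the units of the state.
- telemetry.sense(): the state, without advancing time (a new reading comes with each control period).
- optics.capture(name): name is "side" or "top"; returns the picture (384x512x3 uint8, blue, green, red); there is no depth.
- optics.camera_model(name): a dict with "vfov" (degrees; the focal length in pixels is half the picture's height over the tangent of half this angle, whatever the lens; pixels are square), "cx", "cy" (the principal point, pixels), "R" (3x3) and "t" (3): a world point X has camera coordinates R X + t. Camera axes: x right, y down, z forward; pixel columns grow to the right and rows downward; lengths in mm; the calibration is good to about 2 mm. A picture is of the moment at which its call begins. camera_model takes no time and is no camera call.
- ctrl.finish_job(): hands the job in; it is judged then, once.
The state is a dict: "time_s": time; "joints": joint angles; "dq": joint speeds; "tau": joint torques, N m; "eef_pos": TCP position; "ee_rot": TCP orientation; "force": force on the tool from outside, world axes, zero at the start; "wrist_torque": the same for the moment, N m; "grip_width": opening from 0.0 (shut) to 1.0 (fully open); "grip_force": force on a finger pad.
Only numpy, scipy, OpenCV 4.12 (cv2) and the standard library are available. Lean on these libraries where they do the work, as an engineer would, in place of code of your own. Each camera call takes 0.05 s, during which the arm holds its last target. There are 200 camera calls.

## Working session

There is one attempt and no reset: what is moved stays moved. The work goes in short steps, Python scripts to look and compute and a tool call to move; the robot and the scene stay as the last step left them, time stands still between calls to the robot, and variables do not carry over. Pictures are saved under pics/ and viewed, at most 16 in all, crops included, and the job is handed in when it is done.

Besides the shell and the picture viewer there is one more tool, called after ">>>" as name([rows], argument=value, ...), one row to a line, values as JSON. servo_tool: Moves the arm, as the interface text tells. Its arguments: {"type":"object","properties":{"deltas":{"type":"array"},"squeeze":{"type":"number"}},"required":["deltas"]}

```bash
mkdir -p pics; ls
python3 - <<'E'
from rig import telemetry, optics, ctrl
import cv2, json
for n in ("side","top"):
    im=optics.capture(n); cv2.imwrite(f"pics/{n}0.png",im)
    m=optics.camera_model(n); print(n,m)
print(telemetry.sense())
E
```

```text
pics
side {'vfov': 43.871081761676145, 'cx': 249.01012537900542, 'cy': 188.67445584244635, 'R': array([[ 0.58663257, -0.80975244,  0.01277549],
       [-0.33876396, -0.2596882 , -0.90432351],
       [ 0.73559582,  0.52617775, -0.4266565 ]]), 't': array([-509.374639  ,  217.42275236, 1363.64617535])}
top {'vfov': 54.67699346748586, 'cx': 260.4211446933908, 'cy': 190.6115257961753, 'R': array([[-0.00915906, -0.99983958,  0.01539266],
       [-0.99472277,  0.00753692, -0.10232203],
       [ 0.1021896 , -0.01624861, -0.99463223]]), 't': array([-279.98908538,  550.81870285, 1087.83628652])}
{'time_s': 0.1, 'joints': array([-1.42440861e+00,  3.13363278e-01,  1.49838631e+00,  1.77674044e-05,
        1.33101881e+00, -2.23412284e-01]), 'dq': array([-0.00039651, -0.00084139, -0.0007787 ,  0.00151619, -0.00173283,
       -0.00133489]), 'tau': array([ 2.05828786e-03, -4.12900829e+01, -2.60143787e+01, -1.82813374e-04,
        3.01676439e-03,  7.08939169e-06]), 'eef_pos': array([ 189.6952399 , -489.22719526,  196.29859406]), 'ee_rot': array([-5.87101961e-04,  9.82954859e-01,  1.83846128e-01,  3.12565310e-05]), 'force': array([-0.31268694,  0.21683337,  0.3277998 ]), 'wrist_torque': array([-0.00732629,  0.01672298, -0.02715698]), 'grip_force': 0.0, 'grip_width': 0.999146474135579}
```

View pics/top0.png

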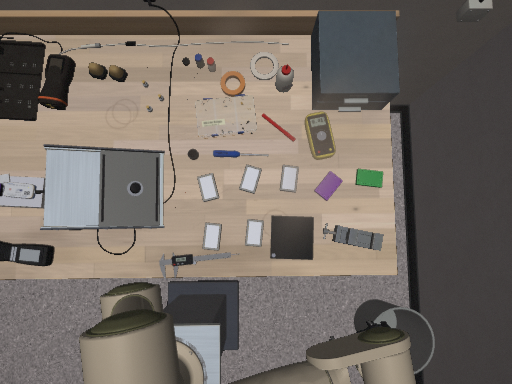

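View pics/side0.png

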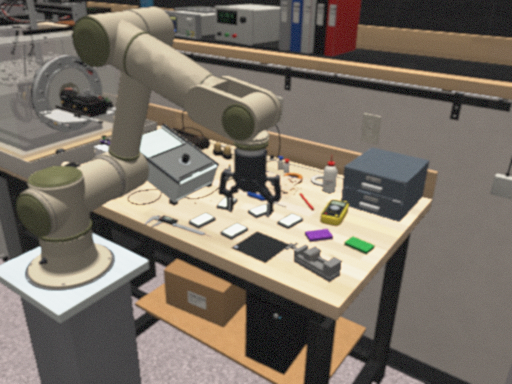

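The top view shows the case at px (43–163, 146–228) with the knob at (135,188). There are five white tiles, at (208,187), (251,179), (289,178), (213,236) and (255,233). The mat is at (292,237). The tile look-alikes are purple (328,186) and green (369,178), and both stay put. The loupe is at (193,154) and the blue driver at (227,154). The side view agrees.

```bash
cat > h.py <<'E'
import numpy as np, cv2
from rig import telemetry, optics, ctrl
from scipy.spatial.transform import Rotation as Rot
def cam(n):
    m=optics.camera_model(n); f=192/np.tan(np.radians(m["vfov"]/2)); return m,f
def ray(n,uv):
    m,f=cam(n); d=np.array([(uv[0]-m["cx"])/f,(uv[1]-m["cy"])/f,1.]); R=np.array(m["R"])
    return -R.T@m["t"], R.T@d
def plane(n,uv,z):
    o,d=ray(n,uv); return o+d*(z-o[2])/d[2]
def proj(n,X):
    m,f=cam(n); c=np.array(m["R"])@X+m["t"]; return np.array([m["cx"]+f*c[0]/c[2],m["cy"]+f*c[1]/c[2]])
def rects(n,mask,z,amin=40):
    out=[]
    for c in cv2.findContours(mask,cv2.RETR_EXTERNAL,cv2.CHAIN_APPROX_NONE)[0]:
        if cv2.contourArea(c)<amin: continue
        w=np.array([plane(n,p[0],z)[:2] for p in c],np.float32)
        (x,y),(a,b),t=cv2.minAreaRect(w)
        if a<b: a,b,t=b,a,t+90
        out.append((c[:,0].mean(0).round(),[round(x,1),round(y,1)],[round(a),round(b)],round((t+90)%180-90,1)))
    return out
E
cat > a.py <<'E'
from h import *
im=cv2.imread("pics/top0.png"); hsv=cv2.cvtColor(im,cv2.COLOR_BGR2HSV)
roi=np.zeros(im.shape[:2],np.uint8); roi[160:262,175:310]=255
white=cv2.inRange(hsv,(0,0,165),(180,40,255))&roi
for r in rects("top",white,14): print("tile",*r)
dark=cv2.inRange(im,(0,0,0),(60,60,60))
for r in rects("top",dark&roi,3,500): print("mat",*r)
k=np.zeros_like(roi); k[165:215,110:158]=255
dk=cv2.inRange(im,(0,0,0),(50,50,50))&k
for r in rects("top",dk,150,10): print("knob",*r)
cv2.imwrite("pics/crop1.png",cv2.resize(im[140:265,38:304],None,fx=3,fy=3,interpolation=cv2.INTER_CUBIC))
E
python3 a.py
```

```text
tile [212. 236.] [413.8, -136.3] [67, 38] -6.2
tile [254. 233.] [423.4, -264.3] [67, 38] -6.3
tile [208. 187.] [563.1, -123.3] [68, 37] 14.3
tile [289. 178.] [588.7, -372.7] [67, 38] -7.7
tile [250. 179.] [588.3, -253.3] [68, 38] -17.0
mat [290. 243.] [388.9, -373.9] [116, 88] 89.4
knob [135. 188.] [547.1, 54.1] [24, 24] -0.4
knob [157. 190.] [541.7, -4.5] [132, 3] 1.1
```

View pics/crop1.png

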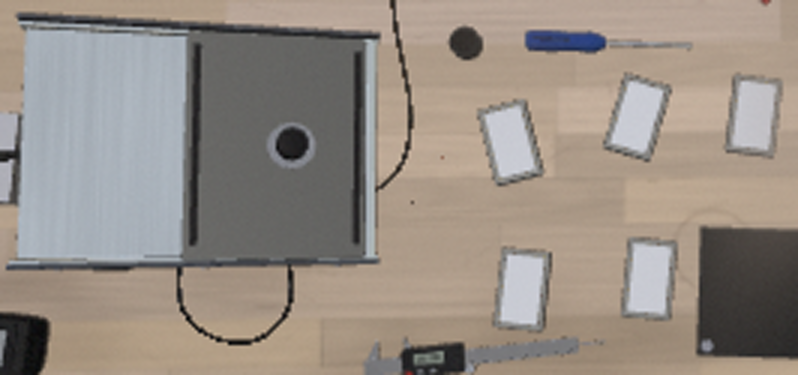

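The crop confirms five white-faced tiles, with no purple or green ones among them. The cover spans crop x 185–365, the knob is at crop (291,143), and the case rails end at crop (378,37), (380,262), (18,17) and (8,265). Next I compute the case pose from the rail corners.

```bash
cat > b.py <<'E'
from h import *
c20,s20=np.cos(np.radians(20)),np.sin(np.radians(20))
H=lambda x,z:26+x*s20+z*c20
P={}
for nm,(u,v),x in [("RT",(378,37),-10),("RB",(380,262),-10),("LT",(18,17),290),("LB",(8,265),290)]:
    P[nm]=plane("top",(38+u/3,140+v/3),H(x,86)); print(nm,P[nm].round(1))
print("w",np.linalg.norm(P["RT"]-P["RB"]),np.linalg.norm(P["LT"]-P["LB"]),"len",(P["LT"]-P["RT"])[:2],(P["LB"]-P["RB"])[:2])
# knob two-view: need side pixel of knob
im=cv2.imread("pics/side0.png")
cv2.imwrite("pics/crop2.png",cv2.resize(im[110:265,120:320],None,fx=3.8,fy=3.8,interpolation=cv2.INTER_CUBIC))
E
python3 b.py
```

```text
RT [652.  -11.3 103.4]
RB [440.6 -16.8 103.4]
LT [649.5 268.  206. ]
LB [440.3 265.7 206. ]
w 211.5131251514902 209.3071672536656 len [ -2.45644289 279.24299664] [ -0.31007188 282.50737809]
```

View pics/crop2.png

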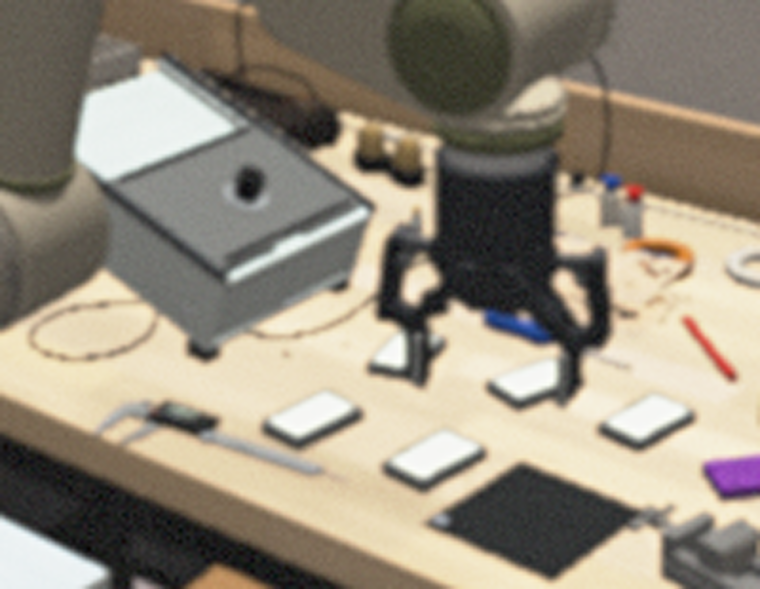

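The side crop shows the knob end at crop (252,177) and all tiles lying flat, and the cover looks closed. Next comes a short planner, with the knob triangulated from both views.

```bash
cat >> h.py <<'E'
O=np.array([546,24.3,26.]); TH=0.4
RS=Rot.from_euler('z',TH,degrees=True).as_matrix()@np.array([[0,-1,0],[.93969,0,-.34202],[.34202,0,.93969]])
def S(x,y,z): return O+RS@np.array([x,y,z],float)      # shelf -> world
def shelf(p): return RS.T@(np.array(p)-O)
def down(psi): c,s=np.cos(np.radians(psi)),np.sin(np.radians(psi)); return np.array([[c,s,0],[s,-c,0],[0,0,-1]])
TILT=np.column_stack([RS[:,0],-RS[:,1],-RS[:,2]])      # tool x up the slope, z into shelf
def now():
    s=telemetry.sense(); q=s["ee_rot"]; return np.array(s["eef_pos"]),Rot.from_quat([q[1],q[2],q[3],q[0]]).as_matrix(),s
def plan(wps,step=45):
    """wps: (pos,R,opening[,step]); prints rows in calls of 8"""
    p,R,_=now(); rows=[]
    for w in wps:
        tp,tR,g=w[:3]; st=w[3] if len(w)>3 else step
        rv=Rot.from_matrix(R.T@tR).as_rotvec(degrees=True)
        n=max(1,int(np.ceil(np.linalg.norm(tp-p)/st-1e-6)),int(np.ceil(np.linalg.norm(rv)/8.4)))
        d=Rot.from_rotvec(rv/n,degrees=True).as_matrix(); dp=(np.array(tp)-p)/n
        for i in range(n):
            rows.append([(R.T@dp/200).round(3).tolist(),(rv/n/90).round(3).tolist(),g]); R=R@d
        p=np.array(tp,float); R=np.array(tR)
    for i in range(0,len(rows),8): print(str(rows[i:i+8]).replace(" ","").replace("0.",".") )
E
python3 - <<'E'
from h import *
a,da=ray("top",(135,188)); b,db=ray("side",(186.3,156.6))
A=np.column_stack([da,-db]); t=np.linalg.lstsq(A,b-a,rcond=None)[0]
pa,pb=a+t[0]*da,b+t[1]*db; print(pa.round(1),pb.round(1),shelf((pa+pb)/2).round(1))
# ray top at shelf z=111
n=RS[:,2]; k=a+da*((S(0,0,111)-a)@n)/(da@n); print("knob end",k.round(1),shelf(k).round(1),"side px",proj("side",k))
ks=shelf(k); g=0.65
plan([(S(ks[0],ks[1],160)+[0,0,30],TILT,g),(S(ks[0],ks[1],86),TILT,g,20)])
E
```

```text
[545.8  52.9 149.9] [547.5  50.8 149.4] [ 68.2  -0.8 106.7]
knob end [545.3  51.6 154. ] [ 69.4   0.5 111. ] side px [185.68292077 155.53091355]
[[[.174,-.12,-.011],[.009,.013,-.051],.65],[[.183,-.106,-.006],[.009,.013,-.051],.65],[[.191,-.091,-.001],[.009,.013,-.051],.65],[[.197,-.076,.004],[.009,.013,-.051],.65],[[.203,-.06,.009],[.009,.013,-.051],.65],[[.206,-.043,.014],[.009,.013,-.051],.65],[[.209,-.026,.019],[.009,.013,-.051],.65],[[.21,-.009,.023],[.009,.013,-.051],.65]]
[[[.209,.008,.028],[.009,.013,-.051],.65],[[.208,.025,.032],[.009,.013,-.051],.65],[[.204,.042,.035],[.009,.013,-.051],.65],[[.199,.058,.039],[.009,.013,-.051],.65],[[.193,.075,.042],[.009,.013,-.051],.65],[[.186,.09,.045],[.009,.013,-.051],.65],[[.177,.105,.047],[.009,.013,-.051],.65],[[-.009,.0,.085],[-.0,-.0,.0],.65]]
[[[-.009,-.0,.085],[-.0,-.0,.0],.65],[[-.009,-.0,.085],[-.0,-.0,.0],.65],[[-.009,-.0,.085],[-.0,-.0,.0],.65],[[-.009,-.0,.085],[-.0,-.0,.0],.65],[[-.009,-.0,.085],[-.0,-.0,.0],.65]]
```

>>> servo_tool([
  [[0.174, -0.12, -0.011], [0.009, 0.013, -0.051], 0.65],
  [[0.183, -0.106, -0.006], [0.009, 0.013, -0.051], 0.65],
  [[0.191, -0.091, -0.001], [0.009, 0.013, -0.051], 0.65],
  [[0.197, -0.076, 0.004], [0.009, 0.013, -0.051], 0.65],
  [[0.203, -0.06, 0.009], [0.009, 0.013, -0.051], 0.65],
  [[0.206, -0.043, 0.014], [0.009, 0.013, -0.051], 0.65],
  [[0.209, -0.026, 0.019], [0.009, 0.013, -0.051], 0.65],
  [[0.21, -0.009, 0.023], [0.009, 0.013, -0.051], 0.65],
], squeeze=40)

```text
time_s: 0.9
eef_pos: [379.6, -208.1, 215.1]
ee_rot: [-0.07, 0.87, 0.484, 0.069]
force: [0.8, -0.0, 0.6]
grip_width: 0.653
grip_force: 0.0
```

>>> servo_tool([
  [[0.209, 0.008, 0.028], [0.009, 0.013, -0.051], 0.65],
  [[0.208, 0.025, 0.032], [0.009, 0.013, -0.051], 0.65],
  [[0.204, 0.042, 0.035], [0.009, 0.013, -0.051], 0.65],
  [[0.199, 0.058, 0.039], [0.009, 0.013, -0.051], 0.65],
  [[0.193, 0.075, 0.042], [0.009, 0.013, -0.051], 0.65],
  [[0.186, 0.09, 0.045], [0.009, 0.013, -0.051], 0.65],
  [[0.177, 0.105, 0.047], [0.009, 0.013, -0.051], 0.65],
  [[0, 0, 0], [0, 0, 0], 0.65],
])

```text
time_s: 1.7
eef_pos: [544.9, 38.7, 230.4]
ee_rot: [-0.125, 0.689, 0.703, 0.123]
force: [-0.3, -0.7, 0.3]
grip_width: 0.646
grip_force: 0.0
```

Run:
```python
from h import *
p,R,s=now(); print(s["time_s"],p,shelf(p),s["grip_width"],s["joints"].round(2),s["force"])
print((TILT.T@R).round(3)[0])
plan([(S(69.5,0.5,114),TILT,.65,25),(S(69.5,0.5,86),TILT,.65,10)])
```

```text
1.7 [544.92083222  38.69322912 230.36045254] [ 83.42728543   0.9786586  187.11024462] 0.6462254390708161 [-0.32  0.36  1.39  0.33  1.52 -0.38] [-0.28759321 -0.74537649  0.34081201]
[1.    0.012 0.003]
[[[-.024,.001,.122],[-.001,-.001,.003],.65],[[-.023,.001,.122],[-.001,-.001,.003],.65],[[-.023,.001,.122],[-.001,-.001,.003],.65],[[.0,-.0,.047],[-.0,-.0,.0],.65],[[.0,-.0,.047],[-.0,-.0,.0],.65],[[.0,-.0,.047],[-.0,-.0,.0],.65]]
```

>>> servo_tool([
  [[-0.024, 0.001, 0.122], [-0.001, -0.001, 0.003], 0.65],
  [[-0.023, 0.001, 0.122], [-0.001, -0.001, 0.003], 0.65],
  [[-0.023, 0.001, 0.122], [-0.001, -0.001, 0.003], 0.65],
  [[0, 0, 0.047], [0, 0, 0], 0.65],
  [[0, 0, 0.047], [0, 0, 0], 0.65],
  [[0, 0, 0.047], [0, 0, 0], 0.65],
  [[0, 0, 0], [0, 0, 0], 0.65],
])

```text
time_s: 2.4
eef_pos: [544.1, 57.1, 130.3]
ee_rot: [-0.122, 0.697, 0.696, 0.121]
force: [-0.6, 0.3, -0.0]
grip_width: 0.65
grip_force: 0.0
```

>>> servo_tool([
  [[0, 0, 0], [0, 0, 0], 0],
  [[0, 0, 0], [0, 0, 0], 0],
  [[0, 0, 0], [0, 0, 0], 0],
  [[0, 0, 0], [0, 0, 0], 0],
  [[0, 0, 0], [0, 0, 0], 0],
  [[0, 0, 0], [0, 0, 0], 0],
])

```text
time_s: 3.0
eef_pos: [544.4, 56.8, 130.9]
ee_rot: [-0.121, 0.697, 0.696, 0.122]
force: [0.1, -0.0, -0.1]
grip_width: -0.0
grip_force: 0.0
```

Run:
```python
from h import *
a=optics.capture("top"); b=optics.capture("side")
cv2.imwrite("pics/t1.png",a); cv2.imwrite("pics/s1.png",b)
A=cv2.resize(a[110:250,30:210],(400,311),interpolation=cv2.INTER_CUBIC); B=cv2.resize(b[70:225,120:290],(341,311),interpolation=cv2.INTER_CUBIC)
cv2.imwrite("pics/v1.png",np.hstack([A,B])); p,R,s=now(); print(proj("top",p),proj("side",p),p,shelf(p))
```

```text
[135.77482555 189.28092571] [184.71917555 161.22500377] [544.35856693  56.83834472 130.84656349] [66.44560185  1.41423441 87.39085448]
```

View pics/v1.png

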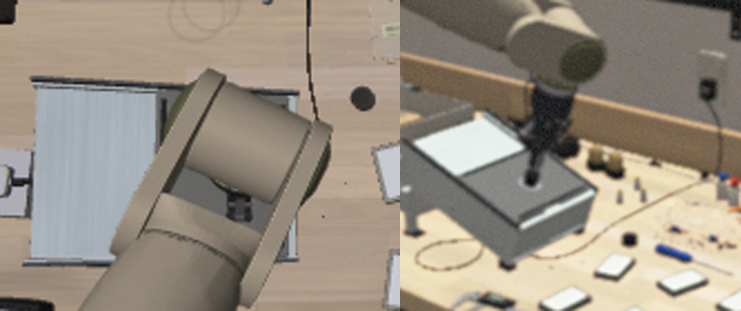

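The gripper reads fully shut although the fingers appear to be at the knob: left panel (238,200), right panel (533,175). I'll take a closer crop before moving.

Run:
```python
from h import *
a=cv2.imread("pics/t1.png"); b=cv2.imread("pics/s1.png")
A=cv2.resize(a[165:225,105:165],(400,400),interpolation=cv2.INTER_CUBIC); B=cv2.resize(b[115:175,155:215],(400,400),interpolation=cv2.INTER_CUBIC)
cv2.imwrite("pics/v2.png",np.hstack([A,B]))
```

```text
(no output)
```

View pics/v2.png

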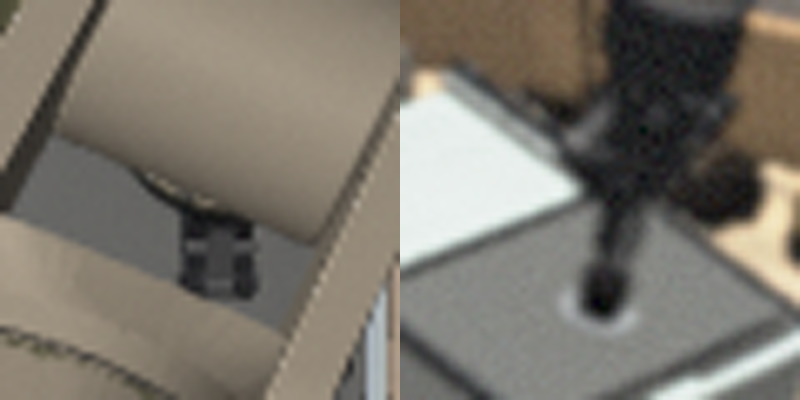

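>>> servo_tool([
  [[0.02, 0, 0], [0, 0, 0], 0],
  [[0.02, 0, 0], [0, 0, 0], 0],
  [[0.02, 0, 0], [0, 0, 0], 0],
  [[0, 0, 0], [0, 0, 0], 0],
])

```text
time_s: 3.5
eef_pos: [544.4, 68.7, 135.2]
ee_rot: [-0.121, 0.697, 0.696, 0.122]
force: [0.1, -0.2, 0.0]
grip_width: 0.001
grip_force: 0.0
```

Run:
```python
from h import *
b=optics.capture("side"); B=cv2.resize(b[115:175,155:215],(400,400),interpolation=cv2.INTER_CUBIC)
a=cv2.imread("pics/v2.png"); a[:,:400]=a[:,400:]; a[:,400:]=B; cv2.imwrite("pics/v3.png",a)
p,R,s=now(); print(p,shelf(p),s["force"],s["grip_width"],s["grip_force"])
```

```text
[544.37741952  68.44631508 135.04356528] [78.78856457  1.31434402 87.36471884] [ 0.32609107  0.10251737 -0.47164036] 0.0005133838203204903 0.0
```

View pics/v3.png

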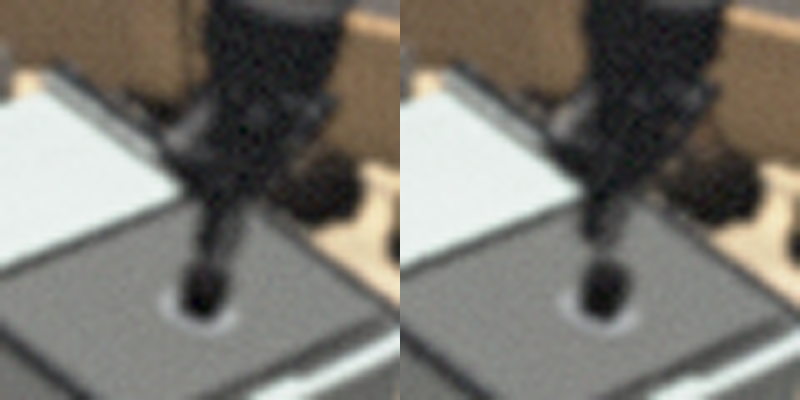

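Run:
```python
from h import *
p0=np.array([189.7,-489.3,196.3]); print("start",proj("side",p0),proj("side",p0+[0,0,13]),proj("top",p0))
R=down(21.2); 
for s in(1,-1): print(proj("side",p0+[0,0,13]+R[:,1]*s*50))
p,R,s=now(); print(proj("side",p),proj("side",p-24*R[:,2]),proj("top",p))
m=optics.camera_model("side");print("cam",-np.array(m["R"]).T@m["t"])
```

```text
start [249.26831079 230.81479539] [249.33801929 226.17019505] [345.40819649 327.2043312 ]
[269.47177848 229.02752216]
[229.5914629  223.36781869]
[182.32485796 159.4282316 ] [183.67980292 154.14388441] [130.98336643 189.14227591]
cam [ -630.62168366 -1073.52550776   784.93652223]
```

The left and right panels show the cover did not move, and the closed fingertips end at about the knob's top (px ≈185,153). They sit about 25 mm short of the reported TCP, and the start picture also shows the tips high. So the real tips are about 25 mm behind the nominal TCP. I'll open, go back, and descend further while watching the force.

>>> servo_tool([
  [[-0.047, 0.004, 0], [0, 0, 0], 0.65],
  [[0, 0, 0], [0, 0, 0], 0.65],
  [[0, 0, 0], [0, 0, 0], 0.65],
  [[0, 0, 0.03], [0, 0, 0], 0.65],
  [[0, 0, 0.03], [0, 0, 0], 0.65],
  [[0, 0, 0.02], [0, 0, 0], 0.65],
  [[0, 0, 0], [0, 0, 0], 0.65],
])

```text
time_s: 4.25
eef_pos: [544.8, 65.1, 115.9]
ee_rot: [-0.122, 0.697, 0.696, 0.121]
force: [0.1, -0.1, -0.2]
grip_width: 0.648
grip_force: 0.0
```

>>> servo_tool([
  [[0, 0, 0], [0, 0, 0], 0],
  [[0, 0, 0], [0, 0, 0], 0],
  [[0, 0, 0], [0, 0, 0], 0],
  [[0, 0, 0], [0, 0, 0], 0],
  [[0, 0, 0], [0, 0, 0], 0],
])

```text
time_s: 4.75
eef_pos: [547.3, 64.4, 117.5]
ee_rot: [-0.119, 0.697, 0.696, 0.124]
force: [8.0, 1.2, -1.2]
grip_width: 0.285
grip_force: 39.3
```

>>> servo_tool([
  [[0.04, 0.012, 0], [0, 0, 0], 0],
  [[0.09, 0, 0], [0, 0, 0], 0],
  [[0.09, 0, 0], [0, 0, 0], 0],
  [[0.1, 0, 0], [0, 0, 0], 0],
  [[0.1, 0, 0], [0, 0, 0], 0],
  [[0.1, 0, 0], [0, 0, 0], 0],
  [[0.09, 0, 0], [0, 0, 0], 0],
  [[0.05, 0, 0], [0, 0, 0], 0],
])

```text
time_s: 5.55
eef_pos: [546.3, 189.7, 162.8]
ee_rot: [-0.122, 0.696, 0.697, 0.121]
force: [-11.1, -5.7, 12.2]
grip_width: 0.292
grip_force: 41.4
```

>>> servo_tool([
  [[0.02, 0, 0], [0, 0, 0], 0],
  [[0.02, 0, 0], [0, 0, 0], 0],
  [[0.02, 0, 0], [0, 0, 0], 0],
  [[0.01, 0, 0], [0, 0, 0], 0],
])

```text
time_s: 5.95
eef_pos: [546.3, 191.3, 163.1]
ee_rot: [-0.116, 0.699, 0.697, 0.112]
force: [-13.9, -10.4, 11.1]
grip_width: 0.29
grip_force: 39.1
```

>>> servo_tool([
  [[0.03, -0.01, 0], [0, 0, 0], 0],
  [[0.03, 0, 0], [0, 0, 0], 0],
  [[0, 0, 0], [0, 0, 0], 0],
])

```text
time_s: 6.25
eef_pos: [545.6, 214.3, 170.7]
ee_rot: [-0.122, 0.697, 0.697, 0.122]
force: [-0.1, -0.6, 0.9]
grip_width: 0.003
grip_force: 0.0
```

Run:
```python
from h import *
a=optics.capture("top"); b=optics.capture("side")
cv2.imwrite("pics/t4.png",a); cv2.imwrite("pics/s4.png",b)
A=cv2.resize(a[130:240,30:180],(450,330),interpolation=cv2.INTER_CUBIC); B=cv2.resize(b[100:210,120:236],(348,330),interpolation=cv2.INTER_CUBIC)
cv2.imwrite("pics/v4.png",np.hstack([A,B])); p,R,s=now(); print(p,shelf(p),s["force"])
```

```text
[545.5865082  213.94580757 170.43381653] [227.60589263  -0.91048502  70.8609473 ] [-0.27125564  0.74380263  0.03077938]
```

View pics/v4.png

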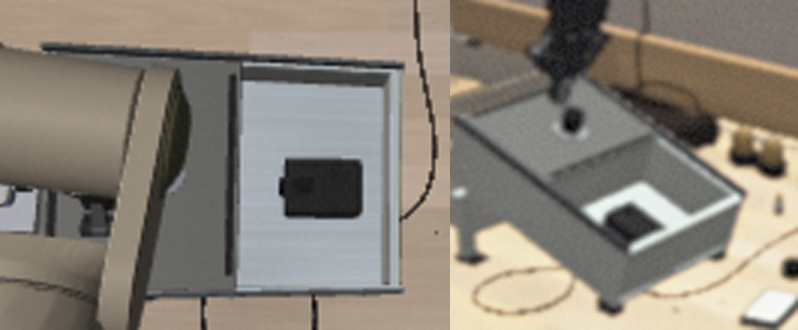

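The cover is mostly open: its lower edge is at top px ≈(110,190) and the knob at side px (160.7,140). The battery shows at top crop (323,188), with its terminal cap at the left. The grip slid off the knob, so I'll measure the travel.

Run:
```python
from h import *
n=RS[:,2]
def onz(c,uv,z): a,d=ray(c,uv); return shelf(a+d*((S(0,0,z)-a)@n)/(d@n)).round(1)
print("edge before",onz("top",(159.7,190),81),"now",onz("top",(30+239/3,190),81))
print("knob side before",onz("side",(186.3,156.6),111),"now",onz("side",(160.7,138.5),111))
for z in(0,39): print("batt",z,[onz("top",(30+u/3,130+v/3),z).tolist() for u,v in((362,160),(361,217),(285,157),(286,217))])
im=cv2.imread("pics/s4.png")
```

```text
edge before [ 2.5  1.3 81. ] now [132.5   4.2  81. ]
knob side before [ 63.6   3.3 111. ] now [192.5   7.1 111. ]
batt 0 [[20.9, -26.7, 0.0], [21.1, 30.3, 0.0], [93.2, -27.6, -0.0], [91.1, 31.0, 0.0]]
batt 39 [[23.9, -22.0, 39.0], [24.1, 33.2, 39.0], [93.7, -22.8, 39.0], [91.7, 33.8, 39.0]]
```

Run:
```python
from h import *
p,R,s=now(); q=shelf(p)
plan([(S(q[0],0,115),TILT,0,30),(S(158,-2,115),TILT,0,40),(S(158,-2,62),TILT,0,22),(S(170,-2,62),TILT,0,6)])
```

```text
[[[-.0,-.002,-.11],[.001,.001,-.002],0],[[-.0,-.002,-.11],[.001,.001,-.002],0],[[-.174,.005,-.0],[-.0,-.0,.0],0],[[-.174,.005,-.0],[-.0,-.0,.0],0],[[-.0,.0,.088],[-.0,-.0,.0],0],[[-.0,.0,.088],[-.0,-.0,.0],0],[[-.0,.0,.088],[-.0,-.0,.0],0],[[.03,-.0,.0],[-.0,-.0,.0],0]]
[[[.03,-.0,.0],[-.0,-.0,.0],0]]
```

>>> servo_tool([
  [[0, 0, -0.11], [0, 0, 0], 0],
  [[0, 0, -0.11], [0, 0, 0], 0],
  [[-0.174, 0.005, 0], [0, 0, 0], 0],
  [[-0.174, 0.005, 0], [0, 0, 0], 0],
  [[0, 0, 0.088], [0, 0, 0], 0],
  [[0, 0, 0.088], [0, 0, 0], 0],
  [[0, 0, 0.07], [0, 0, 0], 0],
  [[0, 0, 0], [0, 0, 0], 0],
])

```text
time_s: 7.15
eef_pos: [546.6, 150.3, 140.3]
ee_rot: [-0.123, 0.697, 0.696, 0.121]
force: [-0.2, -0.4, 0.3]
grip_width: -0.002
grip_force: 0.0
```

>>> servo_tool([
  [[0.03, 0, 0], [0, 0, 0], 0],
  [[0.03, 0, 0], [0, 0, 0], 0],
  [[0.02, 0, 0], [0, 0, 0], 0],
  [[0.02, 0, 0], [0, 0, 0], 0],
])

```text
time_s: 7.55
eef_pos: [548.0, 168.5, 149.2]
ee_rot: [-0.121, 0.697, 0.696, 0.122]
force: [0.3, -8.1, -1.4]
grip_width: 0.0
grip_force: 4.9
```

>>> servo_tool([
  [[0.02, 0, 0], [0, 0, 0], 0],
  [[0.02, 0, 0], [0, 0, 0], 0],
  [[0.02, 0, 0], [0, 0, 0], 0],
])

```text
time_s: 7.85
eef_pos: [548.0, 169.2, 149.4]
ee_rot: [-0.114, 0.699, 0.697, 0.114]
force: [-6.0, -69.8, -11.5]
grip_width: -0.001
grip_force: 34.9
```

>>> servo_tool([
  [[0.02, 0, 0], [0, 0, 0], 0],
  [[0.01, 0, 0], [0, 0, 0], 0],
])

```text
time_s: 8.05
eef_pos: [548.0, 169.3, 149.5]
ee_rot: [-0.111, 0.7, 0.697, 0.109]
force: [-7.4, -91.1, -14.9]
grip_width: -0.002
grip_force: 45.6
```

>>> servo_tool([
  [[-0.08, 0, 0], [0.01, -0.01, 0], 0],
  [[0, 0, -0.15], [0, 0, 0], 0.5],
  [[0, 0, -0.2], [0, 0, 0], 0.9],
  [[0, 0, -0.2], [0, 0, 0], 0.9],
  [[0.2, 0, 0], [0, 0, 0], 0.9],
  [[0.2, 0, 0], [0, 0, 0], 0.9],
  [[0, 0, 0], [0, 0, 0], 0.9],
])

```text
time_s: 8.75
eef_pos: [549.2, 214.0, 281.5]
ee_rot: [-0.121, 0.695, 0.7, 0.112]
force: [0.2, -0.3, 0.3]
grip_width: 0.903
grip_force: 0.0
```

```bash
sed -i 's/O=np.array(\[546,/O=np.array([547,/' h.py
cat > c.py <<'E'
from h import *
import sys
a=optics.capture("top"); cv2.imwrite("pics/t5.png",a); b=optics.capture("side"); cv2.imwrite("pics/s5.png",b)
hsv=cv2.cvtColor(a,cv2.COLOR_BGR2HSV); n=RS[:,2]
def onz(c,uv,z): o,d=ray(c,uv); return shelf(o+d*((S(0,0,z)-o)@n)/(d@n))
m=cv2.inRange(a,(0,0,0),(70,70,70)); k=np.zeros_like(m); k[158:222,113:158]=255; m&=k
m=cv2.morphologyEx(m,cv2.MORPH_OPEN,np.ones((5,5),np.uint8))
for c in cv2.findContours(m,0,1)[0]:
    if cv2.contourArea(c)<100: continue
    w=np.array([onz("top",p[0],39)[:2] for p in c],np.float32); r=cv2.minAreaRect(w); print("batt shelf",r,"world",S(*r[0],20))
k[:]=0; k[205:270,262:325]=255
m=cv2.inRange(a,(0,0,0),(75,70,70))&k; m=cv2.morphologyEx(m,cv2.MORPH_OPEN,np.ones((5,5),np.uint8))
for r in rects("top",m,3,300): print("mat",*r)
p,R,s=now(); print(p,shelf(p),s["force"],s["grip_width"])
A=cv2.resize(a[130:240,30:180],(450,330),interpolation=cv2.INTER_CUBIC); B=cv2.resize(b[100:210,120:236],(348,330),interpolation=cv2.INTER_CUBIC)
cv2.imwrite("pics/v5.png",np.hstack([A,B]))
E
python3 c.py
```

```text
batt shelf ((61.944828033447266, 6.302768707275391), (73.11780548095703, 54.76100540161133), 0.7827502489089966) world [540.33876777  75.62328237  65.98017008]
mat [292. 238.] [406.7, -378.5] [125, 124] 88.7
[549.1524261  210.92738247 279.22401417] [261.96116828  -3.45526798 174.12847143] [ 0.08826238 -0.46533013 -0.07283832] 0.8983345258350044
```

View pics/v5.png

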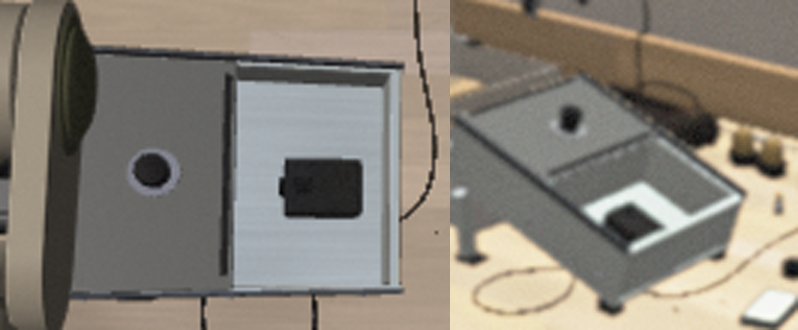

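The cover is now fully open, with the knob at top px (80,187). The battery is alone in the tray, centred at crop (323,188). Going for it.

Run:
```python
from h import *
plan([(S(60,6.3,100),TILT,1,45),(S(60,6.3,20),TILT,1,25),(S(60,6.3,-5),TILT,1,8)])
```

```text
[[[-.201,-.008,.078],[-.002,.002,-.001],1],[[-.201,-.008,.077],[-.002,.002,-.001],1],[[-.201,-.008,.077],[-.002,.002,-.001],1],[[-.201,-.009,.076],[-.002,.002,-.001],1],[[-.202,-.009,.075],[-.002,.002,-.001],1],[[-.0,.0,.1],[-.0,-.0,.0],1],[[-.0,.0,.1],[-.0,-.0,.0],1],[[-.0,.0,.1],[-.0,-.0,.0],1]]
[[[-.0,.0,.1],[-.0,-.0,.0],1],[[.0,-.0,.031],[-.0,-.0,.0],1],[[.0,-.0,.031],[-.0,-.0,.0],1],[[.0,-.0,.031],[-.0,-.0,.0],1],[[.0,-.0,.031],[-.0,-.0,.0],1]]
```

>>> servo_tool([
  [[-0.201, -0.008, 0.05], [-0.002, 0.002, -0.001], 1],
  [[-0.201, -0.008, 0.077], [-0.002, 0.002, -0.001], 1],
  [[-0.201, -0.008, 0.077], [-0.002, 0.002, -0.001], 1],
  [[-0.201, -0.009, 0.077], [-0.002, 0.002, -0.001], 1],
  [[-0.202, -0.009, 0.09], [-0.002, 0.002, -0.001], 1],
  [[0, 0, 0.1], [0, 0, 0], 1],
  [[0, 0, 0.1], [0, 0, 0], 1],
  [[0, 0, 0.1], [0, 0, 0], 1],
])

```text
time_s: 9.65
eef_pos: [540.4, 64.2, 85.1]
ee_rot: [-0.121, 0.695, 0.698, 0.122]
force: [-0.2, -0.2, -0.3]
grip_width: 0.997
grip_force: 0.0
```

>>> servo_tool([
  [[0, 0, 0.1], [0, 0, 0], 1],
  [[0, 0, 0.03], [0, 0, 0], 1],
  [[0, 0, 0.03], [0, 0, 0], 1],
  [[0, 0, 0.03], [0, 0, 0], 1],
  [[0, 0, 0.03], [0, 0, 0], 1],
  [[0, 0, 0], [0, 0, 0], 1],
])

```text
time_s: 10.25
eef_pos: [540.7, 80.3, 44.6]
ee_rot: [-0.121, 0.694, 0.699, 0.122]
force: [0.2, -0.2, 0.3]
grip_width: 1.002
grip_force: 0.0
```

Run:
```python
from h import *
p,R,s=now(); print(p,shelf(p),s["force"])
a=optics.capture("top"); b=optics.capture("side")
A=cv2.resize(a[130:240,30:180],(450,330),interpolation=cv2.INTER_CUBIC); B=cv2.resize(b[100:210,120:236],(348,330),interpolation=cv2.INTER_CUBIC)
cv2.imwrite("pics/v6.png",np.hstack([A,B]))
```

```text
[540.69613552  80.27668023  44.59810119] [59.00172211  5.91292309 -1.68327984] [ 0.19984098 -0.19288031  0.27017574]
```

View pics/v6.png

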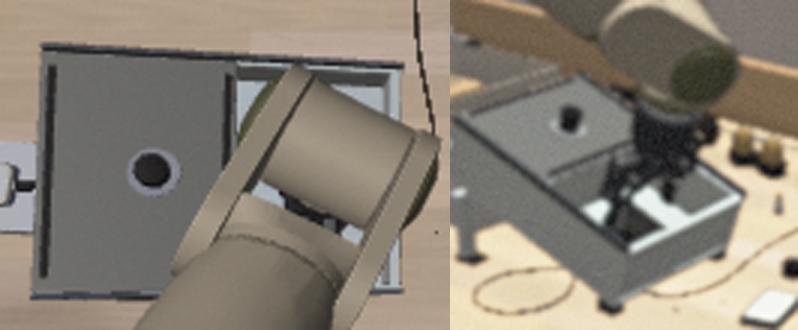

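The fingers straddle the battery with no contact yet, and the tips still look high. I'll lower further with force checks and then close.

>>> servo_tool([
  [[0, 0, 0.03], [0, 0, 0], 1],
  [[0, 0, 0.03], [0, 0, 0], 1],
  [[0.003, 0, 0.03], [0, 0, 0], 1],
  [[0, 0, 0], [0, 0, 0], 1],
])

```text
time_s: 10.75
eef_pos: [540.4, 87.3, 27.3]
ee_rot: [-0.122, 0.694, 0.699, 0.122]
force: [-0.6, 0.7, -0.8]
grip_width: 1.001
grip_force: 0.0
```

>>> servo_tool([
  [[0, 0, 0], [0, 0, 0], 0.4],
  [[0, 0, 0], [0, 0, 0], 0.4],
  [[0, 0, 0], [0, 0, 0], 0.4],
  [[0, 0, 0], [0, 0, 0], 0.4],
  [[0, 0, 0], [0, 0, 0], 0.4],
], squeeze=50)

```text
time_s: 11.25
eef_pos: [541.3, 86.6, 28.9]
ee_rot: [-0.121, 0.694, 0.699, 0.123]
force: [-1.5, -1.6, 4.4]
grip_width: 0.638
grip_force: 53.3
```

Run:
```python
from h import *
p,R,s=now(); q=shelf(p); print(q, s["grip_force"])
plan([(S(q[0],q[1],q[2]+110),R,.4,30),(np.array([407,-378,80.]),down(90),.4,42),(np.array([407,-378,0.]),down(90),.4,25)])
```

```text
[ 59.56123282   5.27069691 -18.61974679] 53.293015686795115
[[[-.001,.001,-.137],[.0,.0,.0],.4],[[-.001,.001,-.137],[.0,.0,.0],.4],[[-.001,.001,-.137],[.0,.0,.0],.4],[[-.001,.001,-.137],[.0,.0,.0],.4],[[-.19,-.062,-.043],[.0,-.02,.0],.4],[[-.192,-.062,-.037],[.0,-.02,.0],.4],[[-.193,-.062,-.031],[.0,-.02,.0],.4],[[-.194,-.062,-.025],[.0,-.02,.0],.4]]
[[[-.194,-.062,-.019],[.0,-.02,.0],.4],[[-.195,-.062,-.013],[.0,-.02,.0],.4],[[-.195,-.062,-.007],[.0,-.02,.0],.4],[[-.195,-.062,-.001],[.0,-.02,.0],.4],[[-.195,-.062,.005],[.0,-.02,.0],.4],[[-.195,-.061,.011],[.0,-.02,.0],.4],[[-.195,-.061,.018],[.0,-.02,.0],.4],[[.0,.0,.1],[.0,.0,.0],.4]]
[[[.0,.0,.1],[.0,.0,.0],.4],[[.0,.0,.1],[.0,.0,.0],.4],[[.0,.0,.1],[.0,.0,.0],.4]]
```

>>> servo_tool([
  [[0, 0, -0.06], [0, 0, 0], 0.4],
  [[0, 0, -0.13], [0, 0, 0], 0.4],
  [[0, 0, -0.18], [0, 0, 0], 0.4],
  [[0, 0, -0.18], [0, 0, 0], 0.4],
  [[-0.19, -0.062, -0.043], [0, -0.02, 0], 0.4],
  [[-0.192, -0.062, -0.037], [0, -0.02, 0], 0.4],
  [[-0.193, -0.062, -0.031], [0, -0.02, 0], 0.4],
  [[-0.194, -0.062, -0.025], [0, -0.02, 0], 0.4],
])

```text
time_s: 12.05
eef_pos: [491.5, -107.5, 112.8]
ee_rot: [-0.076, 0.701, 0.705, 0.078]
force: [0.0, 0.1, -0.5]
grip_width: 0.631
grip_force: 53.1
```

>>> servo_tool([
  [[-0.194, -0.062, -0.019], [0, -0.02, 0], 0.4],
  [[-0.195, -0.062, -0.013], [0, -0.02, 0], 0.4],
  [[-0.195, -0.062, -0.007], [0, -0.02, 0], 0.4],
  [[-0.195, -0.062, 0], [0, -0.02, 0], 0.4],
  [[-0.195, -0.062, 0.005], [0, -0.02, 0], 0.4],
  [[-0.195, -0.061, 0.011], [0, -0.02, 0], 0.4],
  [[-0.195, -0.061, 0.018], [0, -0.02, 0], 0.4],
  [[0, 0, 0], [0, 0, 0], 0.4],
])

```text
time_s: 12.85
eef_pos: [405.8, -381.1, 78.7]
ee_rot: [0.001, 0.706, 0.708, 0.0]
force: [0.9, 1.1, -1.0]
grip_width: 0.632
grip_force: 53.1
```

Run:
```python
from h import *
p,R,s=now(); print(p, s["grip_force"],s["grip_width"])
plan([(np.array([407,-378,0.]),down(90),.4,25),(np.array([407,-378,-13.]),down(90),.4,7)])
```

```text
[ 405.77916235 -381.05200191   78.73162327] 53.10139946406707 0.6317181801146954
[[[.004,.001,.098],[.0,.0,.0],.4],[[.004,.001,.098],[.0,.0,.0],.4],[[.004,.001,.098],[.0,.0,.0],.4],[[.004,.001,.098],[.0,.0,.0],.4],[[.0,.0,.032],[.0,.0,.0],.4],[[.0,.0,.032],[.0,.0,.0],.4]]
```

>>> servo_tool([
  [[0.01, 0, 0.1], [0, 0, 0], 0.4],
  [[0, 0, 0.1], [0, 0, 0], 0.4],
  [[0, 0, 0.1], [0, 0, 0], 0.4],
  [[0, 0, 0.08], [0, 0, 0], 0.4],
  [[0, 0, 0.03], [0, 0, 0], 0.4],
  [[0, 0, 0.03], [0, 0, 0], 0.4],
  [[0, 0, 0], [0, 0, 0], 0.4],
])

```text
time_s: 13.55
eef_pos: [407.9, -375.5, -9.1]
ee_rot: [0.001, 0.705, 0.709, 0.001]
force: [0.6, -0.6, -0.8]
grip_width: 0.633
grip_force: 53.1
```

>>> servo_tool([
  [[0, 0, 0.01], [0, 0, 0], 0.4],
  [[0, 0, 0.01], [0, 0, 0], 0.4],
])

```text
time_s: 13.75
eef_pos: [408.1, -375.9, -12.6]
ee_rot: [0.002, 0.705, 0.709, 0.001]
force: [-0.9, -0.1, -0.4]
grip_width: 0.635
grip_force: 53.1
```

>>> servo_tool([
  [[0, 0, 0.01], [0, 0, 0], 0.4],
  [[0, 0, 0], [0, 0, 0], 0.4],
])

```text
time_s: 13.95
eef_pos: [408.0, -375.8, -14.7]
ee_rot: [0.001, 0.705, 0.709, 0.001]
force: [-0.9, 1.2, 2.9]
grip_width: 0.634
grip_force: 53.6
```

>>> servo_tool([
  [[0, 0, 0.006], [0, 0, 0], 0.4],
  [[0, 0, 0], [0, 0, 0], 0.4],
])

```text
time_s: 14.15
eef_pos: [408.1, -375.8, -14.8]
ee_rot: [0.001, 0.705, 0.709, 0.001]
force: [-3.8, 4.9, 15.1]
grip_width: 0.637
grip_force: 55.1
```

>>> servo_tool([
  [[0, 0, 0], [0, 0, 0], 0.75],
  [[0, 0, 0], [0, 0, 0], 1],
  [[0, 0, 0], [0, 0, 0], 1],
  [[0, 0, -0.1], [0, 0, 0], 1],
  [[0, 0, -0.2], [0, 0, 0], 1],
  [[0, 0, -0.25], [0, 0, 0], 0.8],
  [[0, 0.25, 0], [0, 0, 0], 0.8],
  [[0, 0.2, 0], [0, 0, 0], 0.8],
])

```text
time_s: 14.95
eef_pos: [499.5, -375.8, 96.3]
ee_rot: [0.003, 0.705, 0.709, 0.001]
force: [-0.3, 0.6, -0.0]
grip_width: 0.8
grip_force: 0.0
```

```bash
cat > d.py <<'E'
from h import *
a=optics.capture("top"); cv2.imwrite("pics/t7.png",a); b=optics.capture("side"); cv2.imwrite("pics/s7.png",b)
hsv=cv2.cvtColor(a,cv2.COLOR_BGR2HSV)
roi=np.zeros(a.shape[:2],np.uint8); roi[160:262,175:325]=255
for r in rects("top",cv2.inRange(hsv,(0,0,165),(180,40,255))&roi,14): print("tile",*r)
m=cv2.inRange(a,(0,0,0),(75,70,70))&roi
print(now()[0])
A=cv2.resize(a[140:265,170:330],(448,350),interpolation=cv2.INTER_CUBIC); B=cv2.resize(b[160:285,200:325],(350,350),interpolation=cv2.INTER_CUBIC)
cv2.imwrite("pics/v7.png",np.hstack([A,B]))
E
python3 d.py
```

```text
tile [211. 235.] [413.8, -136.4] [67, 37] -6.0
tile [208. 187.] [563.2, -123.2] [67, 37] 14.1
tile [250. 178.] [588.3, -253.2] [67, 38] -16.5
[ 500.88479381 -374.32744426   93.56237054]
```

View pics/v7.png

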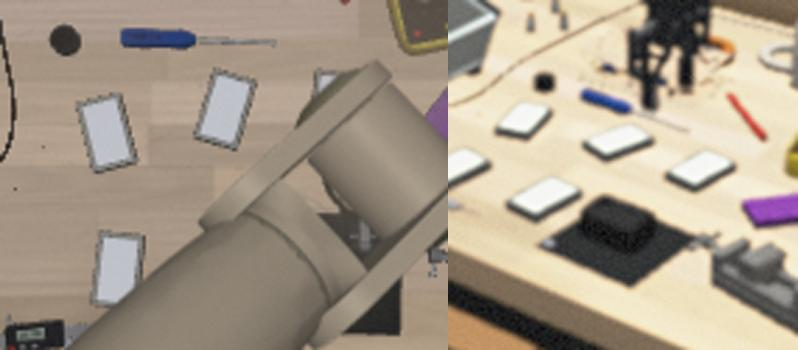

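The battery lies flat on the mat (right panel (618,222)). The tiles, loupe and driver are untouched. First tile is the one at (588.7,−372.7).

```bash
cat >> h.py <<'E'
def tile(x,y,al,z=-22,zs=15,off=8):
    c=np.array([x+off*np.cos(np.radians(al)),y+off*np.sin(np.radians(al)),0]); D=down(al)
    plan([(c+[0,0,60],D,.8,45),(c+[0,0,zs],D,.8,23),(c+[0,0,z],D,.8,12)])
E
python3 -c "
from h import *
tile(588.7,-372.7,-7.7)"
```

```text
[[[-.0,.04,.014],[.0,-.0,.091],.8],[[.006,.039,.014],[.0,-.0,.091],.8],[[.011,.038,.014],[.0,-.0,.091],.8],[[.016,.036,.014],[.0,-.0,.091],.8],[[.021,.034,.014],[.0,-.0,.091],.8],[[.026,.03,.014],[.0,-.0,.091],.8],[[.03,.026,.014],[.0,-.0,.091],.8],[[.033,.022,.014],[.0,-.0,.091],.8]]
[[[.036,.017,.014],[.0,-.0,.091],.8],[[.038,.011,.014],[.0,-.0,.091],.8],[[.039,.006,.014],[.0,-.0,.091],.8],[[.04,.0,.014],[.0,-.0,.091],.8],[[.0,.0,.112],[.0,.0,.0],.8],[[.0,.0,.112],[.0,.0,.0],.8],[[.0,.0,.046],[.0,.0,.0],.8],[[.0,.0,.046],[.0,.0,.0],.8]]
[[[.0,.0,.046],[.0,.0,.0],.8],[[.0,.0,.046],[.0,.0,.0],.8]]
```

>>> servo_tool([
  [[0, 0.04, 0.014], [0, 0, 0.091], 0.8],
  [[0.006, 0.039, 0.014], [0, 0, 0.091], 0.8],
  [[0.011, 0.038, 0.014], [0, 0, 0.091], 0.8],
  [[0.016, 0.036, 0.014], [0, 0, 0.091], 0.8],
  [[0.021, 0.034, 0.014], [0, 0, 0.091], 0.8],
  [[0.026, 0.03, 0.014], [0, 0, 0.091], 0.8],
  [[0.03, 0.026, 0.014], [0, 0, 0.091], 0.8],
  [[0.033, 0.022, 0.014], [0, 0, 0.091], 0.8],
])

```text
time_s: 15.85
eef_pos: [560.7, -375.2, 71.1]
ee_rot: [-0.0, 0.977, 0.212, 0.001]
force: [0.5, 0.2, -0.1]
grip_width: 0.796
grip_force: 0.0
```

>>> servo_tool([
  [[0.036, 0.017, 0.014], [0, 0, 0.091], 0.8],
  [[0.038, 0.011, 0.014], [0, 0, 0.091], 0.8],
  [[0.039, 0.006, 0.014], [0, 0, 0.091], 0.8],
  [[0.04, 0, 0.014], [0, 0, 0.091], 0.8],
  [[0, 0, 0.11], [0, 0, 0], 0.8],
  [[0, 0, 0.11], [0, 0, 0], 0.8],
  [[0, 0, 0.04], [0, 0, 0], 0.8],
  [[0, 0, 0], [0, 0, 0], 0.8],
])

```text
time_s: 16.65
eef_pos: [592.2, -374.8, 7.3]
ee_rot: [-0.001, 0.998, -0.069, 0.0]
force: [-0.3, 0.5, -0.1]
grip_width: 0.799
grip_force: 0.0
```

>>> servo_tool([
  [[0, 0, 0.04], [0, 0, 0], 0.8],
  [[0, 0, 0.03], [0, 0, 0], 0.8],
  [[0, 0, 0], [0, 0, 0], 0.8],
])

```text
time_s: 16.95
eef_pos: [592.8, -374.8, -6.0]
ee_rot: [-0.0, 0.998, -0.069, 0.001]
force: [0.7, -0.4, 0.3]
grip_width: 0.794
grip_force: 0.0
```

>>> servo_tool([
  [[0, 0, 0.02], [0, 0, 0], 0.8],
  [[0, 0, 0.02], [0, 0, 0], 0.8],
  [[0, 0, 0], [0, 0, 0], 0.8],
])

```text
time_s: 17.25
eef_pos: [592.9, -374.8, -14.1]
ee_rot: [-0.0, 0.998, -0.069, 0.001]
force: [-0.1, -0.6, 0.5]
grip_width: 0.799
grip_force: 0.0
```

>>> servo_tool([
  [[0.018, 0, 0.02], [0, 0, 0], 0.8],
  [[0, 0, 0.01], [0, 0, 0], 0.8],
  [[0, 0, 0], [0, 0, 0], 0.8],
])

```text
time_s: 17.55
eef_pos: [596.7, -375.4, -19.9]
ee_rot: [-0.0, 0.998, -0.069, 0.001]
force: [-0.7, 0.2, -0.4]
grip_width: 0.796
grip_force: 0.0
```

>>> servo_tool([
  [[0, 0, 0.01], [0, 0, 0], 0.8],
  [[0, 0, 0.01], [0, 0, 0], 0.8],
  [[0, 0, 0], [0, 0, 0], 0.8],
])

```text
time_s: 17.85
eef_pos: [596.5, -375.4, -23.8]
ee_rot: [-0.0, 0.998, -0.069, 0.001]
force: [-0.0, -0.2, 1.0]
grip_width: 0.794
grip_force: 0.0
```

>>> servo_tool([
  [[0, 0, 0.01], [0, 0, 0], 0.8],
  [[0, 0, 0], [0, 0, 0], 0.8],
])

```text
time_s: 18.05
eef_pos: [596.6, -375.5, -25.7]
ee_rot: [-0.0, 0.998, -0.069, 0.001]
force: [0.3, 0.1, -0.3]
grip_width: 0.802
grip_force: 0.0
```

>>> servo_tool([
  [[0, 0, 0], [0, 0, 0], 0.4],
  [[0, 0, 0], [0, 0, 0], 0.4],
  [[0, 0, 0], [0, 0, 0], 0.4],
  [[0, 0, 0], [0, 0, 0], 0.4],
])

```text
time_s: 18.45
eef_pos: [597.0, -375.8, -24.7]
ee_rot: [0.0, 0.998, -0.069, 0.002]
force: [-0.8, 0.7, 6.0]
grip_width: 0.549
grip_force: 50.9
```

```bash
cat >> h.py <<'E'
def toshelf(level,B,x=55,y=0):
    p,R,s=now(); print(p.round(1),s["grip_width"],s["grip_force"])
    plan([(p+[0,0,100],R,.4,35),(S(x,y,95),TILT,.4,42),(S(x,y,14*level-B+5),TILT,.4,25)])
E
python3 -c "
from h import *
toshelf(0,24.7)"
```

```text
[ 597.  -375.8  -24.7] 0.548579451795584 50.87288796901703
[[[.001,.0,-.167],[.0,.0,.0],.4],[[.001,.0,-.167],[.0,.0,.0],.4],[[.001,.0,-.167],[.0,.0,.0],.4],[[-.045,-.17,-.025],[.016,.014,-.09],.4],[[-.02,-.175,-.021],[.016,.014,-.09],.4],[[.006,-.177,-.017],[.016,.014,-.09],.4],[[.031,-.175,-.012],[.016,.014,-.09],.4],[[.055,-.169,-.007],[.016,.014,-.09],.4]]
[[[.079,-.159,-.001],[.016,.014,-.09],.4],[[.1,-.147,.005],[.016,.014,-.09],.4],[[.12,-.131,.011],[.016,.014,-.09],.4],[[.137,-.112,.016],[.016,.014,-.09],.4],[[.151,-.092,.022],[.016,.014,-.09],.4],[[.161,-.069,.027],[.016,.014,-.09],.4],[[.169,-.045,.032],[.016,.014,-.09],.4],[[.0,.0,.115],[-.0,-.0,.0],.4]]
[[[.0,.0,.115],[-.0,-.0,.0],.4],[[.0,.0,.115],[-.0,-.0,.0],.4],[[.0,.0,.115],[-.0,-.0,.0],.4],[[.0,.0,.115],[-.0,-.0,.0],.4]]
```

>>> servo_tool([
  [[0, 0, -0.08], [0, 0, 0], 0.4],
  [[0, 0, -0.18], [0, 0, 0], 0.4],
  [[0, 0, -0.24], [0, 0, 0], 0.4],
  [[-0.045, -0.17, -0.025], [0.016, 0.014, -0.09], 0.4],
  [[-0.02, -0.175, -0.021], [0.016, 0.014, -0.09], 0.4],
  [[0.006, -0.177, -0.017], [0.016, 0.014, -0.09], 0.4],
  [[0.031, -0.175, -0.012], [0.016, 0.014, -0.09], 0.4],
  [[0.055, -0.169, -0.007], [0.016, 0.014, -0.09], 0.4],
])

```text
time_s: 19.25
eef_pos: [575.1, -199.4, 100.4]
ee_rot: [-0.057, 0.955, 0.283, 0.06]
force: [-0.8, 0.0, -1.3]
grip_width: 0.548
grip_force: 51.5
```

>>> servo_tool([
  [[0.079, -0.159, 0], [0.016, 0.014, -0.09], 0.4],
  [[0.1, -0.147, 0.005], [0.016, 0.014, -0.09], 0.4],
  [[0.12, -0.131, 0.011], [0.016, 0.014, -0.09], 0.4],
  [[0.137, -0.112, 0.016], [0.016, 0.014, -0.09], 0.4],
  [[0.151, -0.092, 0.022], [0.016, 0.014, -0.09], 0.4],
  [[0.161, -0.069, 0.027], [0.016, 0.014, -0.09], 0.4],
  [[0.169, -0.045, 0.032], [0.016, 0.014, -0.09], 0.4],
  [[0, 0, 0], [0, 0, 0], 0.4],
])

```text
time_s: 20.05
eef_pos: [545.8, 46.8, 135.3]
ee_rot: [-0.123, 0.691, 0.701, 0.126]
force: [0.9, -0.3, -1.1]
grip_width: 0.543
grip_force: 51.5
```

```bash
cat >> h.py <<'E'
def down_to(level,B,x=55,y=0,gap=4):
    p,R,s=now(); print(p.round(1),shelf(p).round(1),s["grip_width"],s["force"].round(1)); t=14*level-B+gap
    plan([(S(x,y,max(t,70)),TILT,.4,30),(S(x,y,t+12),TILT,.4,28),(S(x,y,t),TILT,.4,12)])
E
python3 -c "
from h import *
down_to(0,24.7)"
```

```text
[545.8  46.8 135.3] [58.6  1.1 95. ] 0.5430119388298928 [ 0.9 -0.3 -1.1]
[[[-.019,.005,.125],[.003,-.004,.005],.4],[[.0,-.0,.131],[-.0,-.0,.0],.4],[[.0,-.0,.131],[-.0,-.0,.0],.4],[[.0,-.0,.131],[-.0,-.0,.0],.4],[[.0,.0,.06],[-.0,-.0,.0],.4]]
```

>>> servo_tool([
  [[-0.019, 0.005, 0.125], [0.003, -0.004, 0.005], 0.4],
  [[0, 0, 0.131], [0, 0, 0], 0.4],
  [[0, 0, 0.131], [0, 0, 0], 0.4],
  [[0, 0, 0.131], [0, 0, 0], 0.4],
  [[0, 0, 0.06], [0, 0, 0], 0.4],
  [[0, 0, 0], [0, 0, 0], 0.4],
])

```text
time_s: 20.65
eef_pos: [548.2, 82.1, 26.6]
ee_rot: [-0.124, 0.696, 0.696, 0.124]
force: [0.6, 18.3, 13.9]
grip_width: 0.537
grip_force: 147.3
```

>>> servo_tool([
  [[-0.015, 0, 0], [0, 0, 0], 0.4],
  [[-0.015, 0, 0], [0, 0, 0], 0.4],
  [[0, 0, 0], [0, 0, 0], 0.4],
])

```text
time_s: 20.95
eef_pos: [548.0, 81.9, 26.3]
ee_rot: [-0.127, 0.695, 0.696, 0.127]
force: [4.5, 47.8, 22.4]
grip_width: 0.529
grip_force: 147.7
```

```bash
cat > q.py <<'E'
from h import *
p,R,s=now(); print(s["time_s"],p.round(1),shelf(p).round(1),"F shelf",(RS.T@s["force"]).round(1),s["grip_width"].round(3),s["grip_force"]); print(Rot.from_matrix(TILT.T@R).as_rotvec(degrees=True).round(2))
E
python3 q.py
```

```text
Traceback (most recent call last):
  File "q.py", line 2, in <module>
    p,R,s=now(); print(s["time_s"],p.round(1),shelf(p).round(1),"F shelf",(RS.T@s["force"]).round(1),s["grip_width"].round(3),s["grip_force"]); print(Rot.from_matrix(TILT.T@R).as_rotvec(degrees=True).round(2))
                                                                                                     ^^^^^^^^^^^^^^^^^^^^^
AttributeError: 'float' object has no attribute 'round'
```

```bash
sed -i 's/547,24.3,26/547,29.8,26/' h.py; sed -i 's/s\["grip_width"\].round(3)/round(s["grip_width"],3)/' q.py; python3 q.py
```

```text
20.95 [548.   81.9  26.3] [ 49.1  -1.4 -17.5] F shelf [52.6 -4.9  4.7] 0.529 147.72354111099344
[-0.13  0.74  0.36]
```

>>> servo_tool([
  [[0.03, 0, 0], [0, 0, 0], 0.4],
  [[0.005, 0, 0.01], [0, 0, 0], 0.4],
  [[0, 0, 0.01], [0, 0, 0], 0.4],
  [[0, 0, 0], [0, 0, 0], 0.4],
])

```text
time_s: 21.35
eef_pos: [548.3, 83.3, 25.3]
ee_rot: [-0.123, 0.696, 0.697, 0.124]
force: [-7.6, 6.9, 35.7]
grip_width: 0.534
grip_force: 149.6
```

```bash
python3 q.py
```

```text
21.35 [548.3  83.3  25.3] [ 50.1  -1.7 -18.9] F shelf [18.8  7.5 31.2] 0.534 149.57114478573203
[-0.19  0.11  0.31]
```

Run:
```python
from h import *
a=optics.capture("top"); b=optics.capture("side"); cv2.imwrite("pics/t8.png",a); cv2.imwrite("pics/s8.png",b)
A=cv2.resize(a[140:230,100:170],(389,500),interpolation=cv2.INTER_CUBIC); B=cv2.resize(b[130:205,150:210],(400,500),interpolation=cv2.INTER_CUBIC)
cv2.imwrite("pics/v8.png",np.hstack([A,B]))
```

```text
(no output)
```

View pics/v8.png

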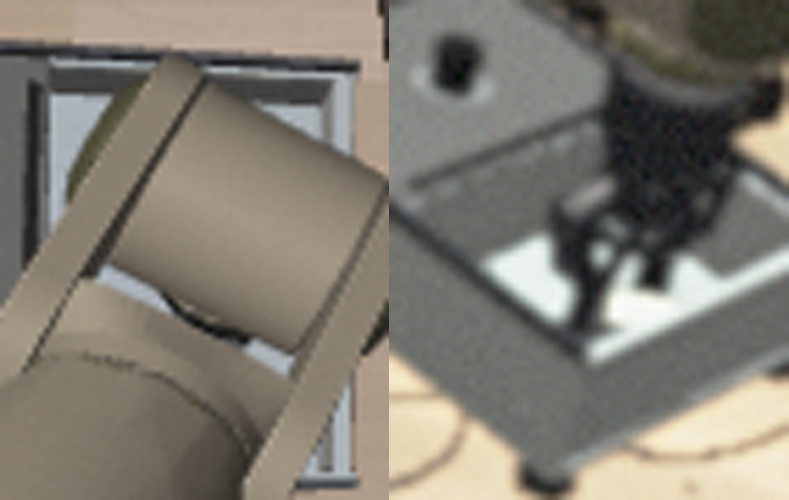

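Run:
```python
from h import *
n=RS[:,2]
def onz(c,uv,z): o,d=ray(c,uv); return shelf(o+d*((S(0,0,z)-o)@n)/(d@n)).round(1)
print("backstop inner/outer z74",onz("top",(100+327/5.56,152),74),onz("top",(100+352/5.56,152),74))
a=cv2.imread("pics/t5.png"); g=cv2.cvtColor(a,cv2.COLOR_BGR2GRAY)
for v in (165,175,205,215): print(v,g[v,148:172])
# shelf foot (white->dark shadow/backstop inner wall) and outer edge
for u in (120,140): print(u,g[144:162,u],g[222:234,u])
```

```text
backstop inner/outer z74 [ 1.000e-01 -1.075e+02  7.400e+01] [ -12.3 -108.3   74. ]
165 [169 171 171 170 171 173 171 170 171 157 121 126 166 172 170 134 158 158
 156 156 156 156 154 150]
175 [168 168 168 170 168 169 168 169 168 145 122 128 177 171 168 127 164 163
 164 163 162 161 162 163]
205 [173 173 175 175 175 173 174 175 171 132 121 113 170 172 174 113 155 154
 155 155 156 158 157 157]
215 [177 178 176 178 178 177 177 177 174 133 122 117 170 173 173 107 152 152
 152 152 152 152 150 152]
120 [166 169 166 170 103  68  28 166  99  67  62  65  63 137 170 172 173 174] [172 174 174 161 134  76  82 141 145 143 144 143]
140 [165 166 167 169 167 122  74  31 168  99  67  63  66  65 138 166 170 171] [182 178 175 171 122  70  85 143 146 154 158 158]
```

>>> servo_tool([
  [[0.005, 0, -0.015], [0, 0, 0], 0.4],
  [[0, 0, 0], [0, 0, 0], 0.7],
  [[0, 0, 0], [0, 0, 0], 0.8],
  [[0, 0, 0], [0, 0, 0], 0.8],
  [[0, 0, -0.05], [0, 0, 0], 0.8],
  [[0, 0, -0.2], [0, 0, 0], 0.8],
  [[0, 0, -0.25], [0, 0, 0], 0.8],
  [[0, 0, -0.2], [0, 0, 0], 0.8],
])

```text
time_s: 22.25
eef_pos: [547.5, 33.1, 158.5]
ee_rot: [-0.122, 0.696, 0.697, 0.122]
force: [0.2, -0.0, -0.5]
grip_width: 0.801
grip_force: 0.0
```

>>> servo_tool([
  [[-0.2, 0.12, -0.05], [0, 0, 0], 0.8],
  [[-0.2, 0.12, 0], [0, 0, 0], 0.8],
  [[-0.2, 0.12, 0], [0, 0, 0], 0.8],
  [[-0.2, 0.12, 0], [0, 0, 0], 0.8],
  [[-0.2, 0.1, 0], [0, 0, 0], 0.8],
  [[-0.2, 0.1, 0], [0, 0, 0], 0.8],
  [[0, 0, 0], [0, 0, 0], 0.8],
])

```text
time_s: 22.95
eef_pos: [682.8, -199.3, 78.2]
ee_rot: [-0.125, 0.698, 0.695, 0.121]
force: [-1.7, 0.4, -1.1]
grip_width: 0.804
grip_force: 0.0
```

```bash
sed -i 's/547,29.8,26/547,28.5,26/' h.py; python3 q.py
python3 - <<'E'
from h import *
a=optics.capture("top"); b=optics.capture("side"); cv2.imwrite("pics/t9.png",a); cv2.imwrite("pics/s9.png",b)
A=cv2.resize(a[140:230,100:170],(389,500),interpolation=cv2.INTER_CUBIC); B=cv2.resize(b[130:205,150:210],(400,500),interpolation=cv2.INTER_CUBIC)
cv2.imwrite("pics/v9.png",np.hstack([A,B]))
E
```

```text
22.95 [ 682.8 -199.3   78.2] [-197.1 -134.2  127.3] F shelf [-0.   1.6 -1.2] 0.804 0.0
[ 0.15 -0.01  0.73]
```

View pics/v9.png

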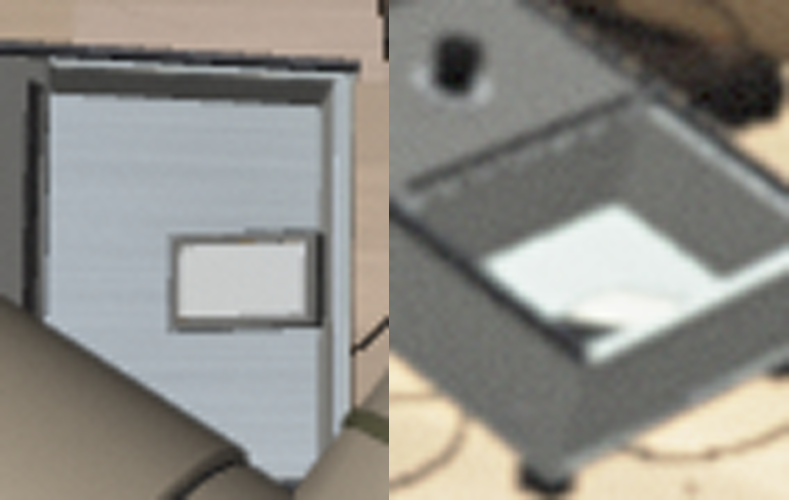

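Tile 1 lies flat at the foot of the backstop: its lower edge is at crop x=322 and it spans crop y 235–330. The early contact fits the announced grip slackening, with the tile hanging about 5 mm low. Next I check its mid-width and plan tile 2.

```bash
cat > st.py <<'E'
from h import *
import sys
lv=int(sys.argv[1]); a=optics.capture("top"); hsv=cv2.cvtColor(a,cv2.COLOR_BGR2HSV); n=RS[:,2]
def onz(c,uv,z): o,d=ray(c,uv); return shelf(o+d*((S(0,0,z)-o)@n)/(d@n))
b,g,r=[a[...,i].astype(int) for i in range(3)]
# tile face is neutral white, shelf metal is bluish
m=((b-r<8)&(g>150)).astype(np.uint8)*255; k=np.zeros_like(m); k[165:212,118:160]=255; m&=k
m=cv2.morphologyEx(m,cv2.MORPH_OPEN,np.ones((3,3),np.uint8))
for c in cv2.findContours(m,0,1)[0]:
    if cv2.contourArea(c)<60: continue
    w=np.array([onz("top",p[0],14*lv)[:2] for p in c],np.float32); rr=cv2.minAreaRect(w); print("stack face",np.round(rr[0],1),np.round(rr[1],1),round(rr[2],1))
E
python3 st.py 1
python3 - <<'E'
from h import *
tile(563.2,-123.2,14.1,z=-24)
E
```

```text
stack face [39. -4.] [61.8 35.8] 0.9
[[[.03,-.056,.024],[-.015,-.019,.083],.8],[[.023,-.06,.021],[-.015,-.019,.083],.8],[[.016,-.063,.019],[-.015,-.019,.083],.8],[[.008,-.065,.018],[-.015,-.019,.083],.8],[[-.0,-.066,.016],[-.015,-.019,.083],.8],[[-.008,-.066,.015],[-.015,-.019,.083],.8],[[-.016,-.065,.013],[-.015,-.019,.083],.8],[[-.024,-.062,.013],[-.015,-.019,.083],.8]]
[[[-.032,-.059,.012],[-.015,-.019,.083],.8],[[-.039,-.054,.012],[-.015,-.019,.083],.8],[[.0,.0,.112],[.0,.0,.0],.8],[[.0,.0,.112],[.0,.0,.0],.8],[[.0,.0,.049],[.0,.0,.0],.8],[[.0,.0,.049],[.0,.0,.0],.8],[[.0,.0,.049],[.0,.0,.0],.8],[[.0,.0,.049],[.0,.0,.0],.8]]
```

Run:
```python
from h import *
n=RS[:,2]
def onz(c,uv,z): o,d=ray(c,uv); return shelf(o+d*((S(0,0,z)-o)@n)/(d@n)).round(1)
for u,v0,v1,v2 in((120,156.8,150,225.2),(140,157.6,151,225.4)):
    print(u,"back foot",onz("top",(u,v0),0),"back rail top outer(86)",onz("top",(u,v1-1.2),86),"front inner z74/86",onz("top",(u,v2),74),onz("top",(u,v2),86),"front outer z86",onz("top",(u,v2+2.8),86), "front outer z0",onz("top",(u,v2+2.8),0))
m=optics.camera_model("top");print("cam",-np.array(m["R"]).T@m["t"])
```

```text
120 back foot [ 104.5 -101.9   -0. ] back rail top outer(86) [ 105.  -107.7   86. ] front inner z74/86 [100.6  99.3  74. ] [100.7  99.5  86. ] front outer z86 [100.5 106.9  86. ] front outer z0 [100.1 106.3  -0. ]
140 back foot [  48.6 -102.5   -0. ] back rail top outer(86) [  53.2 -108.2   86. ] front inner z74/86 [ 49.2 100.4  74. ] [ 49.8 100.6  86. ] front outer z86 [ 49.7 108.2  86. ] front outer z0 [ 45.2 107.6  -0. ]
cam [ 434.18191953 -266.41982326 1142.66769279]
```

>>> servo_tool([
  [[0.03, -0.056, 0.024], [-0.015, -0.019, 0.083], 0.8],
  [[0.023, -0.06, 0.021], [-0.015, -0.019, 0.083], 0.8],
  [[0.016, -0.063, 0.019], [-0.015, -0.019, 0.083], 0.8],
  [[0.008, -0.065, 0.018], [-0.015, -0.019, 0.083], 0.8],
  [[0, -0.066, 0.016], [-0.015, -0.019, 0.083], 0.8],
  [[-0.008, -0.066, 0.015], [-0.015, -0.019, 0.083], 0.8],
  [[-0.016, -0.065, 0.013], [-0.015, -0.019, 0.083], 0.8],
  [[-0.024, -0.062, 0.013], [-0.015, -0.019, 0.083], 0.8],
])

```text
time_s: 23.9
eef_pos: [593.1, -134.9, 65.8]
ee_rot: [-0.023, 0.967, 0.252, 0.027]
force: [0.6, -0.1, 0.2]
grip_width: 0.802
grip_force: 0.0
```

>>> servo_tool([
  [[-0.032, -0.059, 0.012], [-0.015, -0.019, 0.083], 0.8],
  [[-0.039, -0.054, 0.012], [-0.015, -0.019, 0.083], 0.8],
  [[0, 0, 0.1], [0, 0, 0], 0.8],
  [[0, 0, 0], [0, 0, 0], 0.8],
])

```text
time_s: 24.3
eef_pos: [570.0, -120.3, 38.8]
ee_rot: [0.003, 0.992, 0.127, -0.001]
force: [-0.2, 0.0, 0.0]
grip_width: 0.798
grip_force: 0.0
```

```bash
cat >> h.py <<'E'
def fine(x,y,al,z=-24.5,off=8):
    c=np.array([x+off*np.cos(np.radians(al)),y+off*np.sin(np.radians(al)),0]); D=down(al); p,R,s=now()
    print(p.round(1),c.round(1),s["force"].round(1)); plan([(c+[0,0,14],D,.8,24),(c+[0,0,z],D,.8,12)])
E
python3 -c "
from h import *
fine(563.2,-123.2,14.1)"
```

```text
[ 570.  -120.3   38.8] [ 571.  -121.3    0. ] [-0.2  0.   0. ]
[[[.002,.003,.062],[.002,.001,.003],.8],[[.002,.003,.062],[.002,.001,.003],.8],[[.0,.0,.048],[.0,.0,.0],.8],[[.0,.0,.048],[.0,.0,.0],.8],[[.0,.0,.048],[.0,.0,.0],.8],[[.0,.0,.048],[.0,.0,.0],.8]]
```

>>> servo_tool([
  [[0.002, 0.003, 0.062], [0.002, 0.001, 0.003], 0.8],
  [[0.002, 0.003, 0.062], [0.002, 0.001, 0.003], 0.8],
  [[0, 0, 0.048], [0, 0, 0], 0.8],
  [[0, 0, 0.048], [0, 0, 0], 0.8],
  [[0, 0, 0.048], [0, 0, 0], 0.8],
  [[0, 0, 0.044], [0, 0, 0], 0.8],
  [[0, 0, 0], [0, 0, 0], 0.8],
])

```text
time_s: 25.0
eef_pos: [571.8, -122.7, -24.9]
ee_rot: [-0.001, 0.993, 0.121, 0.0]
force: [-1.1, 0.1, -0.2]
grip_width: 0.8
grip_force: 0.0
```

>>> servo_tool([
  [[0, 0, 0], [0, 0, 0], 0.4],
  [[0, 0, 0], [0, 0, 0], 0.4],
  [[0, 0, 0], [0, 0, 0], 0.4],
  [[0, 0, 0], [0, 0, 0], 0.4],
  [[0, 0, 0], [0, 0, 0], 0.4],
], squeeze=60)

```text
time_s: 25.5
eef_pos: [573.8, -122.9, -21.3]
ee_rot: [0.0, 0.993, 0.121, 0.003]
force: [-1.2, 2.5, 11.6]
grip_width: 0.398
grip_force: 6.0
```

```bash
python3 -c "
from h import *
toshelf(1,24,x=54,y=0.5)"
```

```text
[ 573.8 -122.9  -21.3] 0.39753071943326085 5.98561629652977
[[[.001,.0,-.167],[.0,.0,.0],.4],[[.001,.0,-.167],[.0,.0,.0],.4],[[.001,.0,-.167],[.0,.0,.0],.4],[[.007,-.086,-.028],[.015,.019,-.084],.4],[[.019,-.084,-.025],[.015,.019,-.084],.4],[[.031,-.082,-.022],[.015,.019,-.084],.4],[[.042,-.077,-.02],[.015,.019,-.084],.4],[[.052,-.072,-.016],[.015,.019,-.084],.4]]
[[[.062,-.064,-.013],[.015,.019,-.084],.4],[[.07,-.056,-.01],[.015,.019,-.084],.4],[[.077,-.046,-.006],[.015,.019,-.084],.4],[[.083,-.036,-.003],[.015,.019,-.084],.4],[[.087,-.025,.0],[.015,.019,-.084],.4],[[.0,.0,.125],[-.0,-.0,.0],.4],[[.0,.0,.125],[-.0,-.0,.0],.4],[[.0,.0,.125],[-.0,-.0,.0],.4]]
[[[.0,.0,.125],[-.0,-.0,.0],.4]]
```

>>> servo_tool([
  [[0, 0, 0], [0, 0, 0], 0.8],
  [[0, 0, 0], [0, 0, 0], 0.8],
  [[0, 0, -0.2], [0, 0, 0], 0.8],
  [[0, 0, -0.25], [0, 0, 0], 0.8],
  [[0, 0.25, 0], [0, 0, 0], 0.8],
  [[0, 0.25, 0], [0, 0, 0], 0.8],
  [[0, 0.25, 0], [0, 0, 0], 0.8],
  [[0, 0.25, 0], [0, 0, 0], 0.8],
])

```text
time_s: 26.3
eef_pos: [620.5, -319.1, 66.6]
ee_rot: [-0.0, 0.993, 0.121, 0.001]
force: [0.9, 0.5, 0.6]
grip_width: 0.798
grip_force: 0.0
```

```bash
python3 d.py
python3 - <<'E'
from h import *
a=cv2.imread("pics/t7.png"); hsv=cv2.cvtColor(a,cv2.COLOR_BGR2HSV)
# side view faces
b=cv2.imread("pics/s7.png"); h=cv2.cvtColor(b,cv2.COLOR_BGR2HSV); m=cv2.inRange(h,(0,0,180),(180,40,255)); roi=np.zeros_like(m); roi[190:245,190:305]=255
for r in rects("side",m&roi,14,30): print("side",*r)
E
```

```text
tile [254. 233.] [423.2, -264.1] [67, 37] -6.9
tile [205. 182.] [574.9, -120.3] [43, 37] 14.3
[ 619.94835946 -323.03764815   65.28561153]
side [234. 229.] [426.5, -259.9] [77, 49] -6.2
side [275. 232.] [484.3, -371.7] [222, 41] 89.9
side [201. 218.] [416.2, -131.5] [77, 47] -5.2
side [286. 220.] [580.6, -370.6] [150, 65] 89.6
side [251. 207.] [580.9, -222.6] [125, 83] -72.3
side [282. 204.] [668.2, -280.3] [231, 63] 87.4
side [217. 200.] [553.3, -84.4] [118, 94] -78.4
```

The tile is unmoved; the fingers closed over its top edge. With 50 mm open, the tips are really about 35 mm behind the nominal TCP, which also explains the weak knob grip. I'll go back and descend about 8 mm deeper.

```bash
python3 -c "
from h import *
p,R,s=now()
al=14.1;c=np.array([563.2+8*np.cos(np.radians(al)),-123.2+8*np.sin(np.radians(al)),0])
plan([(c+[0,0,40],down(al),.8,45),(c+[0,0,-20],down(al),.8,24)])"
```

```text
[[[-.0,-.208,.025],[.0,-.0,-.001],.8],[[.0,-.208,.025],[.0,-.0,-.001],.8],[[.001,-.208,.025],[.0,-.0,-.001],.8],[[.001,-.208,.025],[.0,-.0,-.001],.8],[[.001,-.208,.025],[.0,-.0,-.001],.8],[[.0,.0,.1],[.0,.0,.0],.8],[[.0,.0,.1],[.0,.0,.0],.8],[[.0,.0,.1],[.0,.0,.0],.8]]
```

>>> servo_tool([
  [[0, -0.208, 0.02], [0, 0, 0], 0.8],
  [[0, -0.208, 0.02], [0, 0, 0], 0.8],
  [[0, -0.208, 0.025], [0, 0, 0], 0.8],
  [[0, -0.208, 0.025], [0, 0, 0], 0.8],
  [[0, -0.208, 0.025], [0, 0, 0], 0.8],
  [[0, 0, 0.1], [0, 0, 0], 0.8],
  [[0, 0, 0.1], [0, 0, 0], 0.8],
  [[0, 0, 0], [0, 0, 0], 0.8],
])

```text
time_s: 27.2
eef_pos: [568.8, -114.0, 1.4]
ee_rot: [-0.001, 0.993, 0.122, -0.001]
force: [-0.5, 0.7, 0.7]
grip_width: 0.797
grip_force: 0.0
```

>>> servo_tool([
  [[0, 0, 0.08], [0, 0, 0], 0.8],
  [[0, 0, 0.05], [0, 0, 0], 0.8],
  [[0, 0, 0.03], [0, 0, 0], 0.8],
  [[0, 0, 0], [0, 0, 0], 0.8],
])

```text
time_s: 27.6
eef_pos: [570.3, -115.1, -28.8]
ee_rot: [-0.001, 0.993, 0.121, 0.001]
force: [-0.4, -0.1, 0.5]
grip_width: 0.799
grip_force: 0.0
```

>>> servo_tool([
  [[0, 0.03, 0], [0, 0, 0], 0.8],
  [[0, 0, 0.015], [0, 0, 0], 0.8],
  [[0, 0, 0], [0, 0, 0], 0.8],
])

```text
time_s: 27.9
eef_pos: [572.0, -121.3, -31.5]
ee_rot: [-0.0, 0.993, 0.121, 0.001]
force: [0.8, 0.2, -0.5]
grip_width: 0.799
grip_force: 0.0
```

>>> servo_tool([
  [[0, 0, 0.01], [0, 0, 0], 0.8],
  [[0, 0, 0], [0, 0, 0], 0.8],
])

```text
time_s: 28.1
eef_pos: [571.9, -120.9, -33.7]
ee_rot: [-0.0, 0.993, 0.121, 0.001]
force: [-0.4, 0.2, -0.1]
grip_width: 0.798
grip_force: 0.0
```

>>> servo_tool([
  [[0, 0, 0], [0, 0, 0], 0.4],
  [[0, 0, 0], [0, 0, 0], 0.4],
  [[0, 0, 0], [0, 0, 0], 0.4],
  [[0, 0, 0], [0, 0, 0], 0.4],
])

```text
time_s: 28.5
eef_pos: [572.4, -121.1, -33.0]
ee_rot: [-0.0, 0.993, 0.121, 0.002]
force: [-0.2, 0.5, 4.5]
grip_width: 0.569
grip_force: 62.5
```

```bash
python3 -c "
from h import *
toshelf(1,33,x=56,y=0.5)"
```

```text
[ 572.4 -121.1  -33. ] 0.5693774930702639 62.51652717590332
[[[.001,.0,-.167],[.0,.0,.0],.4],[[.001,.0,-.167],[.0,.0,.0],.4],[[.001,.0,-.167],[.0,.0,.0],.4],[[.008,-.085,-.034],[.015,.019,-.084],.4],[[.02,-.084,-.031],[.015,.019,-.084],.4],[[.032,-.082,-.029],[.015,.019,-.084],.4],[[.043,-.077,-.026],[.015,.019,-.084],.4],[[.054,-.071,-.022],[.015,.019,-.084],.4]]
[[[.063,-.064,-.019],[.015,.019,-.084],.4],[[.072,-.056,-.016],[.015,.019,-.084],.4],[[.079,-.046,-.012],[.015,.019,-.084],.4],[[.085,-.036,-.009],[.015,.019,-.084],.4],[[.089,-.024,-.006],[.015,.019,-.084],.4],[[-.0,-.0,.109],[-.0,-.0,.0],.4],[[-.0,-.0,.109],[-.0,-.0,.0],.4],[[-.0,-.0,.109],[-.0,-.0,.0],.4]]
[[[-.0,-.0,.109],[-.0,-.0,.0],.4],[[-.0,-.0,.109],[-.0,-.0,.0],.4]]
```

>>> servo_tool([
  [[0, 0, -0.1], [0, 0, 0], 0.4],
  [[0, 0, -0.18], [0, 0, 0], 0.4],
  [[0, 0, -0.24], [0, 0, 0], 0.4],
  [[0.008, -0.085, -0.034], [0.015, 0.019, -0.084], 0.4],
  [[0.02, -0.084, -0.031], [0.015, 0.019, -0.084], 0.4],
  [[0.032, -0.082, -0.029], [0.015, 0.019, -0.084], 0.4],
  [[0.043, -0.077, -0.026], [0.015, 0.019, -0.084], 0.4],
  [[0.054, -0.071, -0.022], [0.015, 0.019, -0.084], 0.4],
])

```text
time_s: 29.3
eef_pos: [558.3, -35.7, 104.3]
ee_rot: [-0.067, 0.894, 0.438, 0.067]
force: [-0.0, 0.7, -1.6]
grip_width: 0.562
grip_force: 62.5
```

>>> servo_tool([
  [[0.063, -0.064, -0.019], [0.015, 0.019, -0.084], 0.4],
  [[0.072, -0.056, -0.016], [0.015, 0.019, -0.084], 0.4],
  [[0.079, -0.046, -0.012], [0.015, 0.019, -0.084], 0.4],
  [[0.085, -0.036, -0.009], [0.015, 0.019, -0.084], 0.4],
  [[0.089, -0.024, -0.006], [0.015, 0.019, -0.084], 0.4],
  [[0, 0, 0], [0, 0, 0], 0.4],
  [[0, 0, 0], [0, 0, 0], 0.4],
])

```text
time_s: 30.0
eef_pos: [545.6, 48.0, 137.9]
ee_rot: [-0.124, 0.695, 0.698, 0.124]
force: [0.0, -0.6, -1.0]
grip_width: 0.569
grip_force: 62.5
```

```bash
python3 q.py; python3 -c "
from h import *
down_to(1,33,x=54,y=0.5,gap=3)"
```

```text
30.0 [545.6  48.  137.9] [56.6  1.2 98.5] F shelf [-0.9 -0.  -0.7] 0.569 62.46949553489685
[-0.11  0.21  0.16]
[545.6  48.  137.9] [56.6  1.2 98.5] 0.5687174421169275 [ 0.  -0.6 -1. ]
[[[-.013,.003,.142],[.001,-.002,-.002],.4],[[-.0,.0,.123],[-.0,-.0,.0],.4],[[-.0,-.0,.123],[-.0,-.0,.0],.4],[[-.0,-.0,.123],[-.0,-.0,.0],.4],[[.0,-.0,.06],[-.0,-.0,.0],.4]]
```

>>> servo_tool([
  [[-0.013, 0.003, 0.142], [0, 0, 0], 0.4],
  [[0, 0, 0.123], [0, 0, 0], 0.4],
  [[0, 0, 0.123], [0, 0, 0], 0.4],
  [[0, 0, 0.1], [0, 0, 0], 0.4],
  [[0, 0, 0.04], [0, 0, 0], 0.4],
  [[0, 0, 0], [0, 0, 0], 0.4],
])

```text
time_s: 30.6
eef_pos: [545.8, 82.3, 37.6]
ee_rot: [-0.125, 0.694, 0.698, 0.124]
force: [-0.2, -0.5, -0.6]
grip_width: 0.566
grip_force: 62.4
```

>>> servo_tool([
  [[0, 0, 0.015], [0, 0, 0], 0.4],
  [[0, 0, 0.015], [0, 0, 0], 0.4],
  [[0, 0, 0], [0, 0, 0], 0.4],
])

```text
time_s: 30.9
eef_pos: [546.4, 84.4, 33.0]
ee_rot: [-0.124, 0.694, 0.699, 0.125]
force: [0.2, -0.4, -1.4]
grip_width: 0.565
grip_force: 62.4
```

```bash
python3 q.py
```

```text
30.9 [546.4  84.4  33. ] [ 54.9   0.2 -12.6] F shelf [-0.9 -0.1 -1.2] 0.565 62.4382746219635
[-0.14  0.25 -0.03]
```

>>> servo_tool([
  [[0, 0, 0.015], [0, 0, 0], 0.4],
  [[-0.01, 0, 0], [0, 0, 0], 0.4],
  [[-0.01, 0, 0], [0, 0, 0], 0.4],
  [[0, 0, 0], [0, 0, 0], 0.4],
])

```text
time_s: 31.3
eef_pos: [546.4, 81.5, 28.5]
ee_rot: [-0.124, 0.694, 0.699, 0.125]
force: [0.0, 0.1, -1.4]
grip_width: 0.56
grip_force: 62.4
```

>>> servo_tool([
  [[-0.01, 0, 0], [0, 0, 0], 0.4],
  [[0, 0, 0], [0, 0, 0], 0.4],
])

```text
time_s: 31.5
eef_pos: [546.4, 80.0, 28.0]
ee_rot: [-0.124, 0.694, 0.699, 0.125]
force: [0.4, 0.9, -1.0]
grip_width: 0.563
grip_force: 62.5
```

```bash
python3 q.py
```

```text
31.5 [546.4  80.   28. ] [ 49.1   0.2 -15.8] F shelf [ 0.5 -0.4 -1.2] 0.563 62.48494505882263
[-0.13  0.29 -0.03]
```

>>> servo_tool([
  [[-0.007, 0, 0], [0, 0, 0], 0.4],
  [[0, 0, 0], [0, 0, 0], 0.4],
])

```text
time_s: 31.7
eef_pos: [546.4, 80.0, 28.0]
ee_rot: [-0.125, 0.693, 0.698, 0.126]
force: [0.1, 8.2, 3.3]
grip_width: 0.57
grip_force: 62.5
```

>>> servo_tool([
  [[0, 0, 0.01], [0, 0, 0], 0.4],
  [[0, 0, 0], [0, 0, 0], 0.4],
])

```text
time_s: 31.9
eef_pos: [546.5, 80.7, 26.4]
ee_rot: [-0.125, 0.693, 0.699, 0.126]
force: [-0.6, 7.0, 6.5]
grip_width: 0.564
grip_force: 63.0
```

```bash
python3 q.py
```

```text
31.9 [546.5  80.7  26.4] [ 49.2   0.2 -17.5] F shelf [8.8 0.5 3.7] 0.564 62.95600891113281
[-0.13  0.4  -0.06]
```

>>> servo_tool([
  [[0.002, 0, 0.008], [0, 0, 0], 0.4],
  [[0, 0, 0], [0, 0, 0], 0.6],
  [[0, 0, 0], [0, 0, 0], 0.8],
  [[0, 0, 0], [0, 0, 0], 0.8],
  [[0, 0, -0.05], [0, 0, 0], 0.8],
  [[0, 0, -0.2], [0, 0, 0], 0.8],
  [[0, 0, -0.25], [0, 0, 0], 0.8],
  [[0, 0, -0.2], [0, 0, 0], 0.8],
])

```text
time_s: 32.7
eef_pos: [546.5, 30.6, 158.5]
ee_rot: [-0.123, 0.694, 0.699, 0.125]
force: [0.4, -1.0, -0.3]
grip_width: 0.804
grip_force: 0.0
```

```bash
python3 -c "
from h import *
tile(588.3,-253.3,-16.8,z=-15)"
```

```text
[[[-.117,.018,-.002],[-.016,-.012,.091],.8],[[-.113,.034,.0],[-.016,-.012,.091],.8],[[-.107,.05,.004],[-.016,-.012,.091],.8],[[-.098,.065,.007],[-.016,-.012,.091],.8],[[-.088,.078,.011],[-.016,-.012,.091],.8],[[-.076,.089,.014],[-.016,-.012,.091],.8],[[-.062,.099,.018],[-.016,-.012,.091],.8],[[-.047,.106,.021],[-.016,-.012,.091],.8]]
[[[-.032,.111,.025],[-.016,-.012,.091],.8],[[-.015,.114,.028],[-.016,-.012,.091],.8],[[.002,.114,.031],[-.016,-.012,.091],.8],[[.018,.112,.034],[-.016,-.012,.091],.8],[[.035,.107,.036],[-.016,-.012,.091],.8],[[.0,.0,.112],[.0,.0,.0],.8],[[.0,.0,.112],[.0,.0,.0],.8],[[.0,.0,.05],[.0,.0,.0],.8]]
[[[.0,.0,.05],[.0,.0,.0],.8],[[.0,.0,.05],[.0,.0,.0],.8]]
```

>>> servo_tool([
  [[-0.117, 0.018, 0], [-0.016, -0.012, 0.091], 0.8],
  [[-0.113, 0.034, 0], [-0.016, -0.012, 0.091], 0.8],
  [[-0.107, 0.05, 0.004], [-0.016, -0.012, 0.091], 0.8],
  [[-0.098, 0.065, 0.007], [-0.016, -0.012, 0.091], 0.8],
  [[-0.088, 0.078, 0.011], [-0.016, -0.012, 0.091], 0.8],
  [[-0.076, 0.089, 0.014], [-0.016, -0.012, 0.091], 0.8],
  [[-0.062, 0.099, 0.018], [-0.016, -0.012, 0.091], 0.8],
  [[-0.047, 0.106, 0.021], [-0.016, -0.012, 0.091], 0.8],
])

```text
time_s: 33.5
eef_pos: [576.6, -145.6, 94.5]
ee_rot: [-0.054, 0.976, 0.202, 0.054]
force: [0.7, 0.2, 0.1]
grip_width: 0.796
grip_force: 0.0
```

>>> servo_tool([
  [[-0.032, 0.111, 0.025], [-0.016, -0.012, 0.091], 0.8],
  [[-0.015, 0.114, 0.028], [-0.016, -0.012, 0.091], 0.8],
  [[0.002, 0.114, 0.031], [-0.016, -0.012, 0.091], 0.8],
  [[0.018, 0.112, 0.034], [-0.016, -0.012, 0.091], 0.8],
  [[0.035, 0.107, 0.036], [-0.016, -0.012, 0.091], 0.8],
  [[0, 0, 0.09], [0, 0, 0], 0.8],
  [[0, 0, 0], [0, 0, 0], 0.8],
])

```text
time_s: 34.2
eef_pos: [593.5, -254.6, 36.0]
ee_rot: [-0.002, 0.989, -0.151, -0.003]
force: [-0.3, 0.7, 0.5]
grip_width: 0.8
grip_force: 0.0
```

```bash
python3 st.py 2; python3 -c "
from h import *
fine(588.3,-253.3,-16.8,z=-33)"
```

```text
stack face [38.4 -2.4] [63.9 35. ] 0.9
[ 594.1 -254.5   37.5] [ 596.  -255.6    0. ] [0.3 0.1 0.8]
[[[.011,.003,.117],[-.001,.003,-.005],.8],[[.0,.0,.059],[.0,.0,.0],.8],[[.0,.0,.059],[.0,.0,.0],.8],[[.0,.0,.059],[.0,.0,.0],.8],[[.0,.0,.059],[.0,.0,.0],.8]]
```

>>> servo_tool([
  [[0.011, 0.003, 0.117], [0, 0.003, -0.005], 0.8],
  [[0, 0, 0.059], [0, 0, 0], 0.8],
  [[0, 0, 0.059], [0, 0, 0], 0.8],
  [[0, 0, 0.059], [0, 0, 0], 0.8],
  [[0, 0, 0.045], [0, 0, 0], 0.8],
  [[0, 0, 0], [0, 0, 0], 0.8],
])

```text
time_s: 34.85
eef_pos: [596.1, -255.3, -31.2]
ee_rot: [-0.001, 0.989, -0.146, 0.0]
force: [0.1, -0.1, -0.0]
grip_width: 0.801
grip_force: 0.0
```

>>> servo_tool([
  [[0, 0, 0.01], [0, 0, 0], 0.8],
  [[0, 0, 0], [0, 0, 0], 0.8],
])

```text
time_s: 35.05
eef_pos: [597.0, -255.9, -31.6]
ee_rot: [-0.001, 0.989, -0.146, 0.001]
force: [-1.3, -0.2, -0.6]
grip_width: 0.798
grip_force: 0.0
```

>>> servo_tool([
  [[0, 0, 0], [0, 0, 0], 0.4],
  [[0, 0, 0], [0, 0, 0], 0.4],
  [[0, 0, 0], [0, 0, 0], 0.4],
  [[0, 0, 0], [0, 0, 0], 0.4],
])

```text
time_s: 35.45
eef_pos: [597.3, -256.1, -30.9]
ee_rot: [-0.0, 0.989, -0.146, 0.002]
force: [-0.9, 0.3, 5.8]
grip_width: 0.561
grip_force: 62.5
```

```bash
python3 -c "
from h import *
toshelf(2,33,x=56,y=2)"
```

```text
[ 597.3 -256.1  -30.9] 0.5609445969175006 62.478740215301514
[[[.001,-.0,-.167],[.0,.0,.0],.4],[[.001,-.0,-.167],[.0,.0,.0],.4],[[.001,-.0,-.167],[.0,.0,.0],.4],[[-.053,-.106,-.025],[.016,.012,-.091],.4],[[-.037,-.113,-.023],[.016,.012,-.091],.4],[[-.02,-.118,-.021],[.016,.012,-.091],.4],[[-.003,-.12,-.018],[.016,.012,-.091],.4],[[.015,-.12,-.015],[.016,.012,-.091],.4]]
[[[.032,-.117,-.011],[.016,.012,-.091],.4],[[.048,-.111,-.008],[.016,.012,-.091],.4],[[.064,-.104,-.004],[.016,.012,-.091],.4],[[.078,-.094,-.0],[.016,.012,-.091],.4],[[.09,-.082,.003],[.016,.012,-.091],.4],[[.101,-.068,.007],[.016,.012,-.091],.4],[[.109,-.053,.01],[.016,.012,-.091],.4],[[.115,-.036,.014],[.016,.012,-.091],.4]]
[[[.0,-.0,.119],[-.0,-.0,.0],.4],[[.0,-.0,.119],[-.0,-.0,.0],.4],[[.0,-.0,.119],[-.0,-.0,.0],.4],[[.0,-.0,.119],[-.0,-.0,.0],.4]]
```

>>> servo_tool([
  [[0, 0, -0.1], [0, 0, 0], 0.4],
  [[0, 0, -0.18], [0, 0, 0], 0.4],
  [[0, 0, -0.24], [0, 0, 0], 0.4],
  [[-0.053, -0.106, -0.025], [0.016, 0.012, -0.091], 0.4],
  [[-0.037, -0.113, -0.023], [0.016, 0.012, -0.091], 0.4],
  [[-0.02, -0.118, -0.021], [0.016, 0.012, -0.091], 0.4],
  [[-0.003, -0.12, -0.018], [0.016, 0.012, -0.091], 0.4],
  [[0.015, -0.12, -0.015], [0.016, 0.012, -0.091], 0.4],
])

```text
time_s: 36.25
eef_pos: [575.8, -137.8, 97.3]
ee_rot: [-0.055, 0.974, 0.212, 0.056]
force: [-0.1, -0.1, -1.2]
grip_width: 0.559
grip_force: 62.3
```

>>> servo_tool([
  [[0.032, -0.117, -0.011], [0.016, 0.012, -0.091], 0.4],
  [[0.048, -0.111, -0.008], [0.016, 0.012, -0.091], 0.4],
  [[0.064, -0.104, -0.004], [0.016, 0.012, -0.091], 0.4],
  [[0.078, -0.094, 0], [0.016, 0.012, -0.091], 0.4],
  [[0.09, -0.082, 0.003], [0.016, 0.012, -0.091], 0.4],
  [[0.101, -0.068, 0.007], [0.016, 0.012, -0.091], 0.4],
  [[0.109, -0.053, 0.01], [0.016, 0.012, -0.091], 0.4],
  [[0.115, -0.036, 0.014], [0.016, 0.012, -0.091], 0.4],
])

```text
time_s: 37.05
eef_pos: [542.4, 49.6, 137.7]
ee_rot: [-0.123, 0.688, 0.704, 0.125]
force: [-0.2, 0.1, -1.5]
grip_width: 0.564
grip_force: 62.3
```

>>> servo_tool([
  [[0, 0, 0], [0, 0, 0], 0.4],
])

```text
time_s: 37.15
eef_pos: [542.6, 50.5, 137.9]
ee_rot: [-0.123, 0.689, 0.703, 0.125]
force: [0.5, -0.8, -0.5]
grip_width: 0.56
grip_force: 62.3
```

```bash
python3 q.py; python3 -c "
from h import *
down_to(2,31,x=54,y=2,gap=4)"
```

```text
37.15 [542.6  50.5 137.9] [59.   4.3 97.6] F shelf [-0.9 -0.5 -0.2] 0.56 62.255626916885376
[-0.14  0.22 -0.82]
[542.6  50.5 137.9] [59.   4.3 97.6] 0.5604302951039963 [ 0.5 -0.8 -0.5]
[[[-.026,.011,.138],[.002,-.002,.009],.4],[[.0,-.0,.095],[-.0,-.0,.0],.4],[[.0,-.0,.095],[-.0,-.0,.0],.4],[[.0,-.0,.095],[-.0,-.0,.0],.4],[[-.0,.0,.06],[-.0,-.0,.0],.4]]
```

>>> servo_tool([
  [[-0.026, 0.011, 0.138], [0.002, -0.002, 0.009], 0.4],
  [[0, 0, 0.095], [0, 0, 0], 0.4],
  [[0, 0, 0.095], [0, 0, 0], 0.4],
  [[0, 0, 0.095], [0, 0, 0], 0.4],
  [[0, 0, 0.05], [0, 0, 0], 0.4],
  [[-0.01, 0, 0], [0, 0, 0], 0.4],
  [[0, 0, 0], [0, 0, 0], 0.4],
])

```text
time_s: 37.85
eef_pos: [545.4, 73.8, 46.7]
ee_rot: [-0.123, 0.696, 0.697, 0.122]
force: [-0.1, 0.7, -0.5]
grip_width: 0.564
grip_force: 62.2
```

```bash
python3 q.py
```

```text
37.85 [545.4  73.8  46.7] [49.7  1.2  4. ] F shelf [ 0.5  0.1 -0.7] 0.564 62.242469787597656
[-0.07 -0.02  0.31]
```

>>> servo_tool([
  [[0, 0.003, 0.012], [0, 0, 0], 0.4],
  [[0, 0, 0.012], [0, 0, 0], 0.4],
  [[-0.006, 0, 0], [0, 0, 0], 0.4],
  [[0, 0, 0], [0, 0, 0], 0.4],
])

```text
time_s: 38.25
eef_pos: [545.6, 75.1, 41.5]
ee_rot: [-0.124, 0.696, 0.697, 0.122]
force: [-0.1, 1.1, -1.2]
grip_width: 0.561
grip_force: 62.3
```

```bash
python3 q.py
```

```text
38.25 [545.6  75.1  41.5] [49.1  1.  -1.4] F shelf [ 0.6  0.1 -1.5] 0.561 62.25193977355957
[-0.02  0.03  0.26]
```

>>> servo_tool([
  [[-0.006, 0, 0.007], [0, 0, 0], 0.4],
  [[-0.003, 0, 0], [0, 0, 0], 0.4],
  [[0, 0, 0], [0, 0, 0], 0.4],
])

```text
time_s: 38.55
eef_pos: [545.6, 75.4, 40.6]
ee_rot: [-0.124, 0.695, 0.697, 0.123]
force: [-2.4, 9.1, 7.8]
grip_width: 0.561
grip_force: 62.9
```

```bash
python3 q.py
```

```text
38.55 [545.6  75.4  40.6] [49.1  1.  -2.3] F shelf [11.2  2.4  4.2] 0.561 62.867188453674316
[-0.02  0.18  0.21]
```

>>> servo_tool([
  [[0.002, 0, 0.003], [0, 0, 0], 0.4],
  [[0, 0, 0], [0, 0, 0], 0.6],
  [[0, 0, 0], [0, 0, 0], 0.8],
  [[0, 0, 0], [0, 0, 0], 0.8],
  [[0, 0, -0.05], [0, 0, 0], 0.8],
  [[0, 0, -0.2], [0, 0, 0], 0.8],
  [[0, 0, -0.25], [0, 0, 0], 0.8],
  [[0, 0, -0.15], [0, 0, 0], 0.8],
])

```text
time_s: 39.35
eef_pos: [546.7, 28.4, 165.0]
ee_rot: [-0.121, 0.696, 0.697, 0.123]
force: [-1.0, -0.7, -0.1]
grip_width: 0.797
grip_force: 0.0
```

```bash
python3 -c "
from h import *
tile(423.4,-264.2,-6.6,z=-15)"
```

```text
[[[-.13,-.048,-.001],[-.015,-.014,.089],.8],[[-.135,-.03,.001],[-.015,-.014,.089],.8],[[-.138,-.011,.004],[-.015,-.014,.089],.8],[[-.138,.008,.007],[-.015,-.014,.089],.8],[[-.135,.027,.01],[-.015,-.014,.089],.8],[[-.13,.045,.014],[-.015,-.014,.089],.8],[[-.122,.062,.018],[-.015,-.014,.089],.8],[[-.112,.078,.022],[-.015,-.014,.089],.8]]
[[[-.1,.092,.027],[-.015,-.014,.089],.8],[[-.085,.105,.031],[-.015,-.014,.089],.8],[[-.069,.115,.036],[-.015,-.014,.089],.8],[[-.052,.122,.04],[-.015,-.014,.089],.8],[[.0,.0,.112],[.0,.0,.0],.8],[[.0,.0,.112],[.0,.0,.0],.8],[[.0,.0,.05],[.0,.0,.0],.8],[[.0,.0,.05],[.0,.0,.0],.8]]
[[[.0,.0,.05],[.0,.0,.0],.8]]
```

>>> servo_tool([
  [[-0.13, -0.048, 0], [-0.015, -0.014, 0.089], 0.8],
  [[-0.135, -0.03, 0], [-0.015, -0.014, 0.089], 0.8],
  [[-0.138, -0.011, 0.004], [-0.015, -0.014, 0.089], 0.8],
  [[-0.138, 0.008, 0.007], [-0.015, -0.014, 0.089], 0.8],
  [[-0.135, 0.027, 0.01], [-0.015, -0.014, 0.089], 0.8],
  [[-0.13, 0.045, 0.014], [-0.015, -0.014, 0.089], 0.8],
  [[-0.122, 0.062, 0.018], [-0.015, -0.014, 0.089], 0.8],
  [[-0.112, 0.078, 0.022], [-0.015, -0.014, 0.089], 0.8],
])

```text
time_s: 40.15
eef_pos: [467.9, -166.7, 91.9]
ee_rot: [-0.047, 0.975, 0.214, 0.041]
force: [-0.1, -0.5, 0.0]
grip_width: 0.797
grip_force: 0.0
```

>>> servo_tool([
  [[-0.1, 0.092, 0.027], [-0.015, -0.014, 0.089], 0.8],
  [[-0.085, 0.105, 0.031], [-0.015, -0.014, 0.089], 0.8],
  [[-0.069, 0.115, 0.036], [-0.015, -0.014, 0.089], 0.8],
  [[-0.052, 0.122, 0.04], [-0.015, -0.014, 0.089], 0.8],
  [[0, 0, 0.1], [0, 0, 0], 0.8],
  [[0, 0, 0], [0, 0, 0], 0.8],
])

```text
time_s: 40.75
eef_pos: [427.9, -262.6, 35.0]
ee_rot: [-0.004, 0.998, -0.061, -0.007]
force: [0.8, 0.5, 1.4]
grip_width: 0.802
grip_force: 0.0
```

```bash
python3 st.py 3; python3 -c "
from h import *
fine(423.4,-264.2,-6.6,z=-33)"
```

```text
stack face [37.8 -1.1] [65.9 34.8] 0.9
[ 428.5 -262.7   36.2] [ 431.3 -265.1    0. ] [-0.6  1.3  0.1]
[[[.017,.011,.111],[-.004,.008,-.004],.8],[[.0,.0,.059],[.0,.0,.0],.8],[[.0,.0,.059],[.0,.0,.0],.8],[[.0,.0,.059],[.0,.0,.0],.8],[[.0,.0,.059],[.0,.0,.0],.8]]
```

Stack face is at (37.8, −1.1), about on the mid-line. Picking the fourth tile.

>>> servo_tool([
  [[0.017, 0.011, 0.111], [-0.004, 0.008, -0.004], 0.8],
  [[0, 0, 0.059], [0, 0, 0], 0.8],
  [[0, 0, 0.059], [0, 0, 0], 0.8],
  [[0, 0, 0.059], [0, 0, 0], 0.8],
  [[0, 0, 0.05], [0, 0, 0], 0.8],
  [[0, 0, 0], [0, 0, 0], 0.8],
])

```text
time_s: 41.4
eef_pos: [431.5, -264.7, -32.5]
ee_rot: [-0.0, 0.998, -0.057, -0.0]
force: [0.6, -0.3, 0.5]
grip_width: 0.8
grip_force: 0.0
```

>>> servo_tool([
  [[0, 0, 0.005], [0, 0, 0], 0.8],
  [[0, 0, 0], [0, 0, 0], 0.8],
])

```text
time_s: 41.6
eef_pos: [432.2, -265.5, -32.0]
ee_rot: [0.001, 0.998, -0.057, 0.001]
force: [-0.2, 0.1, 0.4]
grip_width: 0.8
grip_force: 0.0
```

>>> servo_tool([
  [[0, 0, 0], [0, 0, 0], 0.4],
  [[0, 0, 0], [0, 0, 0], 0.4],
  [[0, 0, 0], [0, 0, 0], 0.4],
  [[0, 0, 0], [0, 0, 0], 0.4],
])

```text
time_s: 42.0
eef_pos: [432.3, -265.5, -31.5]
ee_rot: [0.001, 0.998, -0.057, 0.001]
force: [-1.3, 1.3, 6.7]
grip_width: 0.562
grip_force: 62.5
```

```bash
python3 -c "
from h import *
toshelf(3,32,x=56,y=2)"
```

```text
[ 432.3 -265.5  -31.5] 0.561794088082712 62.52310752868652
[[[.0,.0,-.167],[.0,.0,.0],.4],[[.0,.0,-.167],[.0,.0,.0],.4],[[.0,.0,-.167],[.0,.0,.0],.4],[[.032,-.135,-.028],[.016,.014,-.089],.4],[[.051,-.13,-.023],[.016,.014,-.089],.4],[[.069,-.122,-.019],[.016,.014,-.089],.4],[[.086,-.112,-.014],[.016,.014,-.089],.4],[[.101,-.099,-.01],[.016,.014,-.089],.4]]
[[[.114,-.085,-.005],[.016,.014,-.089],.4],[[.124,-.068,-.001],[.016,.014,-.089],.4],[[.133,-.05,.004],[.016,.014,-.089],.4],[[.138,-.031,.008],[.016,.014,-.089],.4],[[.141,-.011,.011],[.016,.014,-.089],.4],[[.141,.009,.014],[.016,.014,-.089],.4],[[.138,.029,.017],[.016,.014,-.089],.4],[[.0,-.0,.1],[-.0,-.0,.0],.4]]
[[[.0,-.0,.1],[-.0,-.0,.0],.4],[[.0,-.0,.1],[-.0,-.0,.0],.4],[[.0,-.0,.1],[-.0,-.0,.0],.4]]
```

>>> servo_tool([
  [[0, 0, -0.1], [0, 0, 0], 0.4],
  [[0, 0, -0.18], [0, 0, 0], 0.4],
  [[0, 0, -0.24], [0, 0, 0], 0.4],
  [[0.032, -0.135, -0.028], [0.016, 0.014, -0.089], 0.4],
  [[0.051, -0.13, -0.023], [0.016, 0.014, -0.089], 0.4],
  [[0.069, -0.122, -0.019], [0.016, 0.014, -0.089], 0.4],
  [[0.086, -0.112, -0.014], [0.016, 0.014, -0.089], 0.4],
  [[0.101, -0.099, -0.01], [0.016, 0.014, -0.089], 0.4],
])

```text
time_s: 42.8
eef_pos: [479.1, -133.3, 99.8]
ee_rot: [-0.058, 0.953, 0.291, 0.058]
force: [0.3, -0.5, -1.5]
grip_width: 0.562
grip_force: 62.5
```

>>> servo_tool([
  [[0.114, -0.085, -0.005], [0.016, 0.014, -0.089], 0.4],
  [[0.124, -0.068, 0], [0.016, 0.014, -0.089], 0.4],
  [[0.133, -0.05, 0.004], [0.016, 0.014, -0.089], 0.4],
  [[0.138, -0.031, 0.008], [0.016, 0.014, -0.089], 0.4],
  [[0.141, -0.011, 0.011], [0.016, 0.014, -0.089], 0.4],
  [[0.141, 0.009, 0.014], [0.016, 0.014, -0.089], 0.4],
  [[0.138, 0.029, 0.017], [0.016, 0.014, -0.089], 0.4],
  [[0, 0, 0], [0, 0, 0], 0.4],
])

```text
time_s: 43.6
eef_pos: [545.0, 51.2, 138.7]
ee_rot: [-0.125, 0.69, 0.702, 0.124]
force: [0.9, -1.2, -1.0]
grip_width: 0.562
grip_force: 62.5
```

```bash
python3 q.py; python3 -c "
from h import *
down_to(3,31.5,x=54,y=1.5,gap=5)"
```

```text
43.6 [545.   51.2 138.7] [59.9  1.9 98.2] F shelf [-1.5 -0.9 -0.5] 0.562 62.54917502403259
[ 0.13  0.31 -0.64]
[545.   51.2 138.7] [59.9  1.9 98.2] 0.5624903699146615 [ 0.9 -1.2 -1. ]
[[[-.03,.002,.141],[-.001,-.003,.007],.4],[[-.0,-.0,.106],[-.0,-.0,.0],.4],[[-.0,-.0,.106],[-.0,-.0,.0],.4],[[.0,.0,.06],[-.0,-.0,.0],.4]]
```

>>> servo_tool([
  [[-0.03, 0.002, 0.141], [-0.001, -0.003, 0.007], 0.4],
  [[0, 0, 0.106], [0, 0, 0], 0.4],
  [[0, 0, 0.106], [0, 0, 0], 0.4],
  [[0, 0, 0.05], [0, 0, 0], 0.4],
  [[-0.01, 0, 0.01], [0, 0, 0], 0.4],
  [[0, 0, 0.01], [0, 0, 0], 0.4],
  [[0, 0, 0], [0, 0, 0], 0.4],
])

```text
time_s: 44.3
eef_pos: [544.9, 70.2, 56.7]
ee_rot: [-0.123, 0.696, 0.697, 0.122]
force: [0.8, -0.3, -1.0]
grip_width: 0.564
grip_force: 62.5
```

```bash
python3 q.py
```

```text
44.3 [544.9  70.2  56.7] [49.7  1.8 14.6] F shelf [-0.7 -0.8 -0.9] 0.564 62.498921155929565
[-0.05 -0.02  0.36]
```

>>> servo_tool([
  [[-0.004, 0, 0.01], [0, 0, 0], 0.4],
  [[-0.004, 0, 0.008], [0, 0, 0], 0.4],
  [[0, 0, 0], [0, 0, 0], 0.4],
])

```text
time_s: 44.6
eef_pos: [544.9, 70.4, 53.1]
ee_rot: [-0.123, 0.696, 0.697, 0.123]
force: [-1.3, 1.1, 5.2]
grip_width: 0.566
grip_force: 63.2
```

```bash
python3 q.py
```

```text
44.6 [544.9  70.4  53.1] [48.7  1.8 11.1] F shelf [2.8 1.3 4.5] 0.566 63.16853642463684
[-0.05  0.04  0.33]
```

>>> servo_tool([
  [[-0.007, 0, 0], [0, 0, 0], 0.4],
  [[0, 0, 0], [0, 0, 0], 0.4],
])

```text
time_s: 44.8
eef_pos: [544.9, 70.5, 53.1]
ee_rot: [-0.124, 0.696, 0.697, 0.123]
force: [-0.6, 7.7, 9.3]
grip_width: 0.563
grip_force: 63.2
```

>>> servo_tool([
  [[0.002, 0, 0], [0, 0, 0], 0.4],
  [[0, 0, 0], [0, 0, 0], 0.6],
  [[0, 0, 0], [0, 0, 0], 0.8],
  [[0, 0, 0], [0, 0, 0], 0.8],
  [[0, 0, -0.05], [0, 0, 0], 0.8],
  [[0, 0, -0.2], [0, 0, 0], 0.8],
  [[0, 0, -0.25], [0, 0, 0], 0.8],
  [[0, 0, -0.1], [0, 0, 0], 0.8],
])

```text
time_s: 45.6
eef_pos: [546.2, 26.5, 169.2]
ee_rot: [-0.121, 0.696, 0.697, 0.123]
force: [0.8, 0.1, -0.1]
grip_width: 0.795
grip_force: 0.0
```

```bash
python3 -c "
from h import *
tile(413.8,-136.4,-6.1,z=-15)"
```

```text
[[[-.08,-.052,.019],[-.015,-.014,.088],.8],[[-.086,-.041,.02],[-.015,-.014,.088],.8],[[-.09,-.029,.021],[-.015,-.014,.088],.8],[[-.093,-.017,.023],[-.015,-.014,.088],.8],[[-.094,-.005,.024],[-.015,-.014,.088],.8],[[-.093,.007,.027],[-.015,-.014,.088],.8],[[-.091,.019,.029],[-.015,-.014,.088],.8],[[-.086,.031,.031],[-.015,-.014,.088],.8]]
[[[-.081,.042,.034],[-.015,-.014,.088],.8],[[-.073,.052,.037],[-.015,-.014,.088],.8],[[-.065,.06,.04],[-.015,-.014,.088],.8],[[-.055,.068,.043],[-.015,-.014,.088],.8],[[.0,.0,.112],[.0,.0,.0],.8],[[.0,.0,.112],[.0,.0,.0],.8],[[.0,.0,.05],[.0,.0,.0],.8],[[.0,.0,.05],[.0,.0,.0],.8]]
[[[.0,.0,.05],[.0,.0,.0],.8]]
```

>>> servo_tool([
  [[-0.08, -0.052, 0.01], [-0.015, -0.014, 0.088], 0.8],
  [[-0.086, -0.041, 0.015], [-0.015, -0.014, 0.088], 0.8],
  [[-0.09, -0.029, 0.021], [-0.015, -0.014, 0.088], 0.8],
  [[-0.093, -0.017, 0.023], [-0.015, -0.014, 0.088], 0.8],
  [[-0.094, -0.005, 0.024], [-0.015, -0.014, 0.088], 0.8],
  [[-0.093, 0.007, 0.027], [-0.015, -0.014, 0.088], 0.8],
  [[-0.091, 0.019, 0.029], [-0.015, -0.014, 0.088], 0.8],
  [[-0.086, 0.031, 0.031], [-0.015, -0.014, 0.088], 0.8],
])

```text
time_s: 46.4
eef_pos: [461.0, -82.8, 95.1]
ee_rot: [-0.047, 0.974, 0.219, 0.042]
force: [0.3, -0.3, -0.1]
grip_width: 0.798
grip_force: 0.0
```

>>> servo_tool([
  [[-0.081, 0.042, 0.034], [-0.015, -0.014, 0.088], 0.8],
  [[-0.073, 0.052, 0.037], [-0.015, -0.014, 0.088], 0.8],
  [[-0.065, 0.06, 0.04], [-0.015, -0.014, 0.088], 0.8],
  [[-0.055, 0.068, 0.043], [-0.015, -0.014, 0.088], 0.8],
  [[0, 0, 0.1], [0, 0, 0], 0.8],
  [[0, 0, 0], [0, 0, 0], 0.8],
])

```text
time_s: 47.0
eef_pos: [418.6, -136.3, 37.4]
ee_rot: [-0.003, 0.999, -0.052, -0.006]
force: [-0.7, -0.4, 0.1]
grip_width: 0.801
grip_force: 0.0
```

```bash
python3 st.py 4; python3 -c "
from h import *
fine(413.8,-136.4,-6.1,z=-32)"
```

```text
stack face [38.7  0.3] [65.1 34.5] 0.9
[ 419.3 -136.5   38.4] [ 421.8 -137.3    0. ] [0.7 0.  0.7]
[[[.007,.002,.061],[-.002,.003,.001],.8],[[.007,.001,.061],[-.002,.003,.001],.8],[[.0,.0,.058],[.0,.0,.0],.8],[[.0,.0,.058],[.0,.0,.0],.8],[[.0,.0,.058],[.0,.0,.0],.8],[[.0,.0,.058],[.0,.0,.0],.8]]
```

>>> servo_tool([
  [[0.007, 0.002, 0.061], [-0.002, 0.003, 0], 0.8],
  [[0.007, 0.002, 0.061], [-0.002, 0.003, 0], 0.8],
  [[0, 0, 0.058], [0, 0, 0], 0.8],
  [[0, 0, 0.058], [0, 0, 0], 0.8],
  [[0, 0, 0.058], [0, 0, 0], 0.8],
  [[0, 0, 0.05], [0, 0, 0], 0.8],
  [[0, 0, 0], [0, 0, 0], 0.8],
])

```text
time_s: 47.75
eef_pos: [421.5, -137.2, -32.0]
ee_rot: [0.0, 0.999, -0.052, -0.001]
force: [0.8, -0.3, -0.1]
grip_width: 0.794
grip_force: 0.0
```

>>> servo_tool([
  [[0, 0, 0.005], [0, 0, 0], 0.8],
  [[0, 0, 0], [0, 0, 0], 0.8],
])

```text
time_s: 47.95
eef_pos: [422.4, -137.7, -31.6]
ee_rot: [0.001, 0.999, -0.052, 0.0]
force: [-0.1, -0.5, -0.1]
grip_width: 0.802
grip_force: 0.0
```

>>> servo_tool([
  [[0, 0, 0], [0, 0, 0], 0.4],
  [[0, 0, 0], [0, 0, 0], 0.4],
  [[0, 0, 0], [0, 0, 0], 0.4],
  [[0, 0, 0], [0, 0, 0], 0.4],
])

```text
time_s: 48.35
eef_pos: [422.4, -137.6, -31.1]
ee_rot: [0.001, 0.999, -0.052, 0.0]
force: [-3.1, 1.1, 7.5]
grip_width: 0.561
grip_force: 61.7
```

```bash
python3 -c "
from h import *
toshelf(4,32,x=56,y=1.5)"
```

```text
[ 422.4 -137.6  -31.1] 0.5614707433049277 61.69592499732971
[[[.0,.0,-.167],[.0,.0,.0],.4],[[.0,.0,-.167],[.0,.0,.0],.4],[[.0,.0,-.167],[.0,.0,.0],.4],[[.043,-.082,-.027],[.016,.014,-.088],.4],[[.055,-.076,-.024],[.016,.014,-.088],.4],[[.065,-.069,-.021],[.016,.014,-.088],.4],[[.074,-.059,-.018],[.016,.014,-.088],.4],[[.082,-.049,-.015],[.016,.014,-.088],.4]]
[[[.089,-.037,-.012],[.016,.014,-.088],.4],[[.093,-.025,-.009],[.016,.014,-.088],.4],[[.096,-.012,-.007],[.016,.014,-.088],.4],[[.097,.001,-.005],[.016,.014,-.088],.4],[[.096,.014,-.003],[.016,.014,-.088],.4],[[.093,.027,-.001],[.016,.014,-.088],.4],[[.088,.04,.0],[.016,.014,-.088],.4],[[.0,-.0,.11],[-.0,-.0,.0],.4]]
[[[.0,-.0,.11],[-.0,-.0,.0],.4],[[.0,-.0,.11],[-.0,-.0,.0],.4]]
```

>>> servo_tool([
  [[0, 0, -0.1], [0, 0, 0], 0.4],
  [[0, 0, -0.2], [0, 0, 0], 0.4],
  [[0, 0, -0.25], [0, 0, 0], 0.4],
  [[0.043, -0.082, -0.04], [0.016, 0.014, -0.088], 0.4],
  [[0.055, -0.076, -0.03], [0.016, 0.014, -0.088], 0.4],
  [[0.065, -0.069, -0.021], [0.016, 0.014, -0.088], 0.4],
  [[0.074, -0.059, -0.018], [0.016, 0.014, -0.088], 0.4],
  [[0.082, -0.049, -0.015], [0.016, 0.014, -0.088], 0.4],
])

```text
time_s: 49.15
eef_pos: [473.6, -59.3, 109.5]
ee_rot: [-0.058, 0.953, 0.292, 0.057]
force: [0.6, 0.3, -1.7]
grip_width: 0.56
grip_force: 63.1
```

>>> servo_tool([
  [[0.089, -0.037, -0.012], [0.016, 0.014, -0.088], 0.4],
  [[0.093, -0.025, -0.009], [0.016, 0.014, -0.088], 0.4],
  [[0.096, -0.012, -0.007], [0.016, 0.014, -0.088], 0.4],
  [[0.097, 0.001, -0.005], [0.016, 0.014, -0.088], 0.4],
  [[0.096, 0.014, -0.003], [0.016, 0.014, -0.088], 0.4],
  [[0.093, 0.027, 0], [0.016, 0.014, -0.088], 0.4],
  [[0.088, 0.04, 0], [0.016, 0.014, -0.088], 0.4],
  [[0, 0, 0], [0, 0, 0], 0.4],
])

```text
time_s: 49.95
eef_pos: [546.3, 49.3, 147.6]
ee_rot: [-0.126, 0.693, 0.699, 0.123]
force: [-1.4, -0.9, 0.3]
grip_width: 0.56
grip_force: 63.1
```

```bash
python3 q.py; python3 -c "
from h import *
down_to(4,31.1,x=53,y=1.5,gap=5)"
```

```text
49.95 [546.3  49.3 147.6] [ 61.1   0.5 107.2] F shelf [-0.8  1.4  0.6] 0.56 63.13322067260742
[ 0.19  0.32 -0.02]
[546.3  49.3 147.6] [ 61.1   0.5 107.2] 0.5603626303050498 [-1.4 -0.9  0.3]
[[[-.021,-.002,.093],[-.001,-.002,.0],.4],[[-.021,-.002,.093],[-.001,-.002,.0],.4],[[-.0,-.0,.07],[-.0,-.0,.0],.4],[[-.0,-.0,.07],[-.0,-.0,.0],.4],[[.0,.0,.06],[-.0,-.0,.0],.4]]
```

>>> servo_tool([
  [[-0.021, -0.002, 0.093], [0, -0.002, 0], 0.4],
  [[-0.021, -0.002, 0.093], [0, -0.002, 0], 0.4],
  [[0, 0, 0.07], [0, 0, 0], 0.4],
  [[0, 0, 0.07], [0, 0, 0], 0.4],
  [[0, 0, 0.05], [0, 0, 0], 0.4],
  [[-0.01, 0, 0.01], [0, 0, 0], 0.4],
  [[0, 0, 0], [0, 0, 0], 0.4],
])

```text
time_s: 50.65
eef_pos: [544.1, 64.7, 71.3]
ee_rot: [-0.124, 0.695, 0.697, 0.12]
force: [0.5, 0.3, -0.6]
grip_width: 0.56
grip_force: 63.1
```

```bash
python3 q.py
```

```text
50.65 [544.1  64.7  71.3] [49.6  2.6 30.2] F shelf [ 0.  -0.5 -0.6] 0.56 63.12055706977844
[ 0.19 -0.07  0.27]
```

>>> servo_tool([
  [[0, 0.004, 0.012], [0, 0, 0], 0.4],
  [[-0.004, 0, 0.01], [0, 0, 0], 0.4],
  [[-0.006, 0, 0], [0, 0, 0], 0.4],
  [[0, 0, 0], [0, 0, 0], 0.4],
])

```text
time_s: 51.05
eef_pos: [545.1, 65.4, 66.9]
ee_rot: [-0.125, 0.695, 0.698, 0.121]
force: [-0.4, 5.2, -0.7]
grip_width: 0.562
grip_force: 63.1
```

```bash
python3 q.py
```

```text
51.05 [545.1  65.4  66.9] [48.6  1.7 25.8] F shelf [ 4.6  0.3 -2.4] 0.562 63.104074001312256
[0.18 0.02 0.2 ]
```

>>> servo_tool([
  [[0.002, 0, 0.005], [0, 0, 0], 0.4],
  [[0, 0, 0], [0, 0, 0], 0.6],
  [[0, 0, 0], [0, 0, 0], 0.8],
  [[0, 0, 0], [0, 0, 0], 0.8],
  [[0, 0, -0.05], [0, 0, 0], 0.8],
  [[0, 0, -0.2], [0, 0, 0], 0.8],
  [[0, 0, -0.25], [0, 0, 0], 0.4],
  [[0, 0, -0.15], [0, 0, 0], 0],
])

```text
time_s: 51.85
eef_pos: [546.5, 19.7, 191.8]
ee_rot: [-0.122, 0.695, 0.698, 0.121]
force: [-0.4, -0.3, -0.6]
grip_width: 0.473
grip_force: 0.0
```

>>> servo_tool([
  [[0.23, 0, -0.05], [0, 0, 0], 0],
  [[0.23, 0, 0], [0, 0, 0], 0],
  [[0.23, 0, 0], [0, 0, 0], 0],
  [[0.23, 0, 0], [0, 0, 0], 0],
  [[0.1, 0, 0], [0, 0, 0], 0],
  [[0, 0, 0], [0, 0, 0], 0],
])

```text
time_s: 52.45
eef_pos: [545.0, 211.4, 268.6]
ee_rot: [-0.123, 0.694, 0.699, 0.121]
force: [1.4, -1.0, -0.4]
grip_width: 0.001
grip_force: 0.0
```

```bash
python3 q.py; python3 st.py 5
python3 - <<'E'
from h import *
a=optics.capture("top"); b=optics.capture("side"); cv2.imwrite("pics/t10.png",a); cv2.imwrite("pics/s10.png",b)
A=cv2.resize(a[140:230,60:170],(440,360),interpolation=cv2.INTER_CUBIC); B=cv2.resize(b[115:205,130:220],(360,360),interpolation=cv2.INTER_CUBIC)
cv2.imwrite("pics/v10.png",np.hstack([A,B]))
n=RS[:,2]
def onz(c,uv,z): o,d=ray(c,uv); return shelf(o+d*((S(0,0,z)-o)@n)/(d@n)).round(1)
g=cv2.cvtColor(a,cv2.COLOR_BGR2GRAY)[172:202,66:98]; ys,xs=np.where(g<45); print(len(xs),"knob",onz("top",(66+xs.mean(),172+ys.mean()),111))
E
```

```text
52.45 [545.  211.4 268.6] [254.9   0.8 165.4] F shelf [-1.1 -1.4 -0. ] 0.001 0.0
[ 0.1  -0.06 -0.01]
stack face [38.2  0.4] [67.  36.7] 0.9
127 knob [204.8  -6.2 111. ]
```

View pics/v10.png

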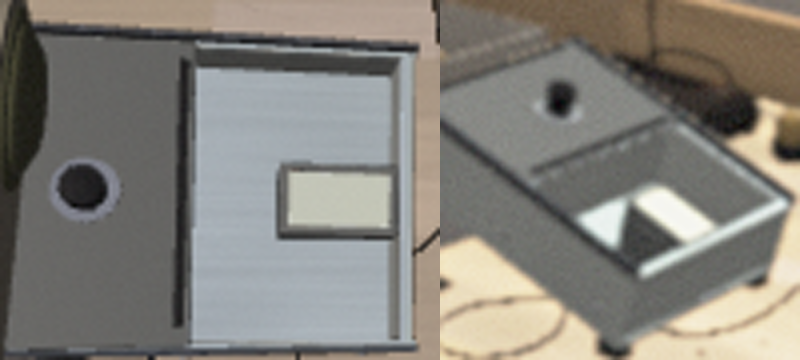

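The five tiles stand in one neat stack against the backstop (top crop (337,200)), nothing sticks up, and the knob is at crop (84,187). Now I push the cover shut from the uphill side of the knob.

>>> servo_tool([
  [[-0.05, 0.01, 0.12], [0, 0, 0], 0],
  [[0, 0, 0.12], [0, 0, 0], 0],
  [[0, 0, 0.12], [0, 0, 0], 0],
  [[0, 0, 0.1], [0, 0, 0], 0],
  [[0, 0, 0.02], [0, 0, 0], 0],
  [[0, 0, 0], [0, 0, 0], 0],
])

```text
time_s: 53.2
eef_pos: [546.8, 231.9, 173.0]
ee_rot: [-0.124, 0.696, 0.697, 0.12]
force: [0.6, -0.1, 0.8]
grip_width: 0.005
grip_force: 0.0
```

```bash
python3 q.py
```

```text
53.2 [546.8 231.9 173. ] [241.4  -1.2  68.5] F shelf [ 0.2 -0.6  0.8] 0.005 0.0
[ 0.23 -0.07  0.29]
```

>>> servo_tool([
  [[-0.05, 0, 0.01], [0, 0, 0], 0],
  [[-0.06, 0, 0], [0, 0, 0], 0],
  [[-0.08, 0, 0], [0, 0, 0], 0],
  [[-0.08, 0, 0], [0, 0, 0], 0],
  [[-0.08, 0, 0], [0, 0, 0], 0],
  [[-0.08, 0, 0], [0, 0, 0], 0],
  [[-0.08, 0, 0], [0, 0, 0], 0],
  [[0, 0, 0], [0, 0, 0], 0],
])

```text
time_s: 54.0
eef_pos: [547.1, 135.3, 136.2]
ee_rot: [-0.124, 0.696, 0.697, 0.12]
force: [-0.1, 0.0, 0.4]
grip_width: 0.0
grip_force: 0.0
```

```bash
python3 q.py
```

```text
54.0 [547.1 135.3 136.2] [138.1  -0.8  67. ] F shelf [0.1 0.1 0.4] 0.0 0.0
[ 0.17 -0.07  0.37]
```

```bash
cat > k.py <<'E'
from h import *
n=RS[:,2]
def onz(c,uv,z): o,d=ray(c,uv); return shelf(o+d*((S(0,0,z)-o)@n)/(d@n)).round(1)
b=optics.capture("side"); a=optics.capture("top"); cv2.imwrite("pics/t11.png",a); cv2.imwrite("pics/s11.png",b)
g=cv2.cvtColor(a,cv2.COLOR_BGR2GRAY)
# cover's low edge: grey cover -> bright shelf/backstop along free rows
for v in (170,205,215,220): print(v,g[v,100:170:2])
E
python3 k.py
```

```text
170 [150 150 149 147 147 147 145 144 142 143 140 137  67 139 139 138 138 131
  58  31  44 111 169 171 170 171 173 174 173 122 180 172 165 165 164]
205 [ 48  77  77  45  46 102 105 136 139 139 140 137 100 102 102 100 100 100
 100  46  51 176 178 178 178 176 176 175 174 122 171 176 157 158 158]
215 [114 113 113 111 108 149 138 139 139 137  61 102 101  99 102  98 100 100
  98  52  64 179 180 179 178 179 179 180 176 121 174 174 153 151 153]
220 [ 87  87  89  85 140 146 147 145 145  70 100 101 101 100 101 101 101 101
 100  36  58 179 179 180 180 180 180 181 179 122 172 178 156 156 154]
```

>>> servo_tool([
  [[-0.06, 0, 0], [0, 0, 0], 0],
  [[-0.06, 0, 0], [0, 0, 0], 0],
  [[-0.06, 0, 0], [0, 0, 0], 0],
  [[-0.04, 0, 0], [0, 0, 0], 0],
  [[0, 0, 0], [0, 0, 0], 0],
])

```text
time_s: 54.6
eef_pos: [547.0, 95.1, 120.9]
ee_rot: [-0.124, 0.696, 0.697, 0.12]
force: [0.1, 0.7, 0.4]
grip_width: -0.002
grip_force: 0.0
```

>>> servo_tool([
  [[-0.02, 0, 0], [0, 0, 0], 0],
  [[-0.015, 0, 0], [0, 0, 0], 0],
])

```text
time_s: 54.8
eef_pos: [547.1, 89.7, 119.1]
ee_rot: [-0.124, 0.695, 0.698, 0.121]
force: [0.5, 1.6, 0.9]
grip_width: 0.001
grip_force: 0.6
```

>>> servo_tool([
  [[-0.015, 0, 0], [0, 0, 0], 0],
  [[-0.01, 0, 0], [0, 0, 0], 0],
])

```text
time_s: 55.0
eef_pos: [547.1, 84.9, 117.3]
ee_rot: [-0.124, 0.695, 0.698, 0.121]
force: [0.4, 1.3, 0.1]
grip_width: 0.002
grip_force: 0.5
```

```bash
python3 q.py
```

```text
55.0 [547.1  84.9 117.3] [84.2 -0.5 66.5] F shelf [ 1.3 -0.4 -0.3] 0.002 0.5374584998935461
[ 0.2  -0.06  0.21]
```

>>> servo_tool([
  [[-0.012, 0, 0], [0, 0, 0], 0],
  [[-0.01, 0, 0], [0, 0, 0], 0],
])

```text
time_s: 55.2
eef_pos: [547.1, 80.7, 115.9]
ee_rot: [-0.124, 0.695, 0.698, 0.121]
force: [0.5, 1.7, -0.0]
grip_width: -0.001
grip_force: 0.5
```

>>> servo_tool([
  [[-0.01, 0, 0], [0, 0, 0], 0],
  [[-0.007, 0, 0], [0, 0, 0], 0],
])

```text
time_s: 55.4
eef_pos: [547.2, 79.0, 115.3]
ee_rot: [-0.125, 0.695, 0.698, 0.122]
force: [0.8, 13.0, 3.7]
grip_width: -0.001
grip_force: 7.1
```

>>> servo_tool([
  [[-0.007, 0, 0], [0, 0, 0], 0],
  [[-0.005, 0, 0], [0, 0, 0], 0],
])

```text
time_s: 55.6
eef_pos: [547.1, 78.9, 115.3]
ee_rot: [-0.127, 0.694, 0.698, 0.123]
force: [0.3, 22.8, 7.4]
grip_width: 0.002
grip_force: 12.0
```

```bash
python3 q.py; python3 k.py
```

```text
55.6 [547.1  78.9 115.3] [77.9 -0.5 66.7] F shelf [23.9 -0.5 -0.8] 0.002 12.047356367111206
[0.19 0.36 0.17]
170 [136 137 136 136 133  55 142 142 144 148 148 150 150 152 151 150 149 148
 147 145 145 142 142 141 140 137 137 134 134 129 101 130 127 124 122]
205 [153 156 152 148 142 133 125 126 125 125 125 124 122  99  48  66  67  41
  48 102 100 100  97 144 137 138 137 140  97 100  47  65 156 159 159]
215 [134 134 132 133 128 128  92  85 123 129 125 120 117 110 113 113 115 113
 113 115 114 137 139 138 138 141  99 100  97  98  51  59 153 155 153]
220 [134 134 134 133 133 129 124 116 115 112  97  75  72 103  94  90  83  90
  89  97 146 146 143 143 139 100 100  99  98  99  41  77 157 157 157]
```

Stop felt at 24 N. Stop-to-stop travel is about 145.7 mm against the expected 145 mm, so the cover is fully shut. I'll retreat and do a last check.

>>> servo_tool([
  [[0.04, 0, 0], [0, 0, 0], 0],
  [[0.02, 0, -0.15], [0, 0, 0], 0],
  [[0, 0, -0.25], [0, 0, 0], 0.3],
  [[0, 0, -0.25], [0, 0, 0], 0.3],
  [[0.25, 0, -0.1], [0, 0, 0], 0.3],
  [[0.25, 0, 0], [0, 0, 0], 0.3],
  [[0.25, 0, 0], [0, 0, 0], 0.3],
  [[0, 0, 0], [0, 0, 0], 0.3],
])

```text
time_s: 56.5
eef_pos: [547.2, 177.9, 310.4]
ee_rot: [-0.123, 0.693, 0.7, 0.122]
force: [0.0, -0.6, -0.1]
grip_width: 0.298
grip_force: 0.0
```

```bash
python3 k.py; python3 q.py
python3 - <<'E'
from h import *
a=cv2.imread("pics/t11.png"); o=cv2.imread("pics/top0.png")
A=np.vstack([o[140:265,38:330],a[140:265,38:330]]); cv2.imwrite("pics/v11.png",cv2.resize(A,None,fx=2.3,fy=2.3,interpolation=cv2.INTER_CUBIC))
E
```

```text
170 [178 176 139  99  37 102 101 102 100  98 101 101 100  99  99 101  99  99
  98  99  97  99  97  98  97  96  97  97  97  97  59  49 164 166 163]
205 [175 132 101  51  50 102 103 102 102 100 101 100 100 102 101 100 102 100
 100 100  98  99  97  97 101  98  99  96 100  98  45  58 154 156 157]
215 [174 140 105  40  65 102 104 102 102 102 103 101 101 101 101 101  99 101
 100 100  99  99  98  99  99  98  98  98  96  97  41  75 152 153 151]
220 [171 125 103  39  79 103 103 104 101 102 102 103 101 102 101 101 101 101
 101  99  98 100  99  99 100  99  99  97  97  97  39  76 154 155 154]
56.6 [547.4 174.  307.6] [233.   -1.4 214.9] F shelf [ 0.2  1.  -0.5] 0.3 0.0
[ 0.2  -0.11  0.13]
```

View pics/v11.png

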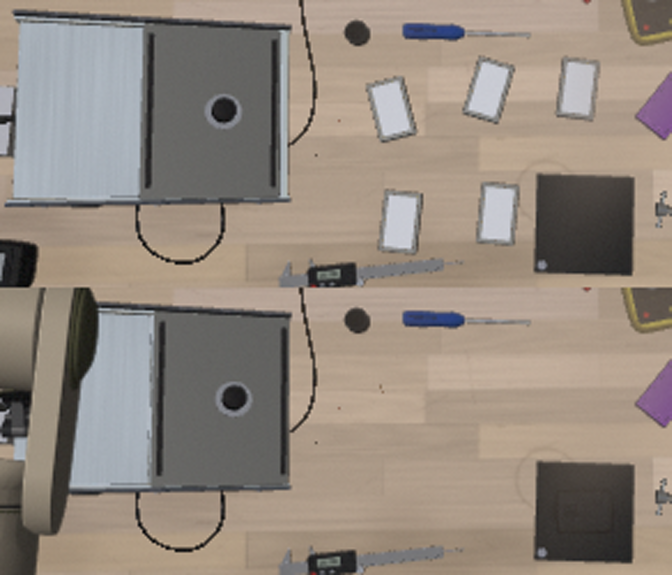

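In the last picture the cover sits flush over the backstop (lower panel, edge at x=290). The battery lies within the mat (585,513), and the loupe and driver haven't moved. No tile is left on the bench. Handing in.

```bash
python3 -c "
from rig import ctrl
print(ctrl.finish_job())"
```

```text
the job is handed in; nothing more can be done
None
```

The job is handed in at about 57 s: the battery pack lies flat on the mat, all five tiles are in one stack against the backstop, the cover is fully shut, and the loupe and blue screwdriver are where they were. One thing could count against it: pushing the cover open briefly reached about 93 N at the wrist (limit 120 N), through the fingers on the knob.

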